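Get the coffee pot out from under the shelf and onto the hotplate

ROBOT

A 6-joint arm with a two-finger parallel gripper is mounted at the origin on the work surface. World frame = base frame: x ahead of the robot, y to its left, z up, the work surface at z = 0. Lengths are in mm, angles in rad, forces in N, time in s.
With the tool pointing down it reaches from about 350 to 975 mm from the base axis. Payload 7.1 kg.
Tool frame: the origin (TCP) lies midway between the tips of the shut fingers; the grasp point (between the pads) lies ctrl.grip_point_offset behind it (ctrl.grip_point_offset is the distance from the TCP to the grasp point, in mm); z points along the fingers, y is the line along which they close (so a half turn about z gives the same grasp; the last joint's range is limited). The gripper opens to 88 mm and grips with 3 to 60 N. Pads are 20 mm wide; open, the fingers measure 115 mm over their backs; the gripper's body (75 mm by 178 mm) begins 61 mm behind the grasp point.
Start: joints at [-1.123, 0.423, 1.63, -0, 1.089, -0.019], TCP at [281.283, -558.108, 222.675] pointing down, gripper open.
Joint ranges: [-3, 3], [-0.9, 2.11], [0.09, 2.58], [-1.31, 4.45], [0.11, 2.69], [-2.54, 2.54]. Speed limits (rad/s): [2.39, 2.39, 3.01, 3.14, 3.14, 3.14].

INTERFACE

Orientations are given as a rotation vector (axis times angle).
In Python, from workcell import ctrl, get_image, close_job, finder gives the robot as it stands.
- The arm moves only by the tool servo_tool, never from a script. Its argument "deltas" is a list of rows, each a list of 2 entries, a list of its own where there are three numbers: the shift along the tool's x, y, z in mm, then the turn, a rotation vector about the tool's x, y, z in rad. A call has 1 to 5 rows; each row is the pose to reach, as a shift and turn from the pose commanded when the call began, along the tool's axes at that moment; what a row does not reach only later rows make up. A row lasts 1/12 s, in which the tool goes at most 41.7 mm and 7.16 degrees, less where a joint would pass 70% of its speed; a pose out of reach is approached as far as the arm can. A call with a gripper value outside its range is refused whole. "grip" is the closure, from -1 (fully open) to 1 (shut), so that 0 is half open, set as the call begins (left out, the last holds). The fingers move at their own pace and stop on an object; the grip force is fixed at half the most. Time passes only in rows, so rows that repeat a pose let the fingers close. It gives the time, the measured TCP pose, the force, the opening and the grip force at its end, in the units of the state.
- ctrl.get_obs(): the state, without advancing time (a new reading comes with each control period).
- get_image(name): name is "scene" or "top"; returns a dict with "frame" (480x640x3 uint8, blue, green, red), "depth" (480x640 float32, mm along the optical axis (not along the pixel's ray), 0 where there is no reading), "K" (3x3 intrinsics, pixels), "pose" (4x4, takes a point from camera to world coordinates). Camera axes: x right, y down, z forward; pixel columns grow to the right and rows downward; lengths in mm; the calibration is good to about 2 mm. A picture is of the moment at which its call begins.
- close_job(): hands the job in; it is judged then, once.
Trained networks look in a picture, given as the dict that the camera call returned (one of the last four; its "shot" number tells which), for a name from the list of things; names that differ only in an ending like _2 or _b are one class to them, and where a whole thing is asked for, a point or a joint stands for the part that bears it (a point fixed in the world has none). Each returns a list of dicts, best first, with "score" (0 to 1); they miss things now and then, are a little off and sometimes report something else, mostly with a low value. They report only what shows in the picture. A call takes as long as a camera call. They do not tell look-alikes from the thing itself.
- finder.search_frame(query, picture): "rect" ([centre column, centre row, width, height] as shares, 0 to 1, of the picture: columns of its width, rows of its height, round what is visible of it).
- finder.silhouettes(query, picture): "mask" (480x640 bool, what is visible of it) and "rect" ([centre column, centre row, width, height] as shares, 0 to 1, of the picture: columns of its width, rows of its height, round what is visible of it).
The state is a dict: "t": time; "qpos": joint angles; "qvel": joint speeds; "joint_torque": joint torques, N m; "ee_pos": TCP position; "orientation": TCP orientation; "ft_force": force on the tool from outside, world axes, zero at the start; "moment": the same for the moment, N m; "width": finger opening in mm; "grasp_force": force on a finger pad.
Only numpy, scipy, OpenCV 4.12 (cv2) and the standard library are available. Lean on these libraries where they do the work, as an engineer would, in place of code of your own. Each camera call takes 0.05 s, during which the arm holds its last target. There are 200 camera calls.

TASK

Coffee is to be made on the hotplate, but the pot stands in a tray pushed back under the wire shelf, with jars and cans in the way. First stand every jar and can that is in front of the tray upright on the cork mat, then pull the tray out with the hook tool until the pot is wholly clear of the shelf, and lay the hook back down flat on the bare counter. Then stand the pot in the middle of the hotplate's dark disc, last of all turn the dial so that its pointer is on the long mark, and leave the other things on the counter where they are.

Things in the scene. Friction and masses are not known exactly. Their poses are not given: they have to be found in the camera images.
- jar1: glass storage jar with a steel lid and paper label, 64 mm across and 74 mm tall, about 0.3 kg, standing upright on the counter in front of the tray, to be cleared to the mat. May be absent (None). Origin: centre of its underside, z up its axis.
- jar2: squat storage jar with a black lid, no label, 68 mm across and 66 mm tall, about 0.3 kg, standing upright on the counter in front of the tray, to be cleared to the mat. May be absent (None). Origin: centre of its underside, z up its axis.
- can1: food can with a paper label, 68 mm across and 72 mm tall, about 0.3 kg, standing upright on the counter in front of the tray, to be cleared to the mat. May be absent (None). Origin: centre of its underside, z up its axis.
- can2: plain small can, 62 mm across and 62 mm tall, about 0.3 kg, standing upright on the counter in front of the tray, to be cleared to the mat. May be absent (None). Origin: centre of its underside, z up its axis.
- mat: cork mat fixed on the counter on one side (left or right), 240 x 240 mm, 4 mm thick; origin at the centre of its underside, z up, sides along x and y
- shelf: white wire shelf fixed over the back of the counter, 280 mm deep (x), 460 mm wide (y), on 12 mm legs at its corners; origin on the counter under the middle of its front edge (the robot's side), x back under the shelf. Its wire deck, 151 to 159 mm up, lets no finger through. A soap bottle and a bowl stand under it beside the tray and must stay put.
- tray: open aluminium tray, 170 mm (x) by 160 mm (y), 32 mm tall, walls and floor 5 mm thick, 0.45 kg, loose on the counter under the shelf; origin at the centre of its underside, x away from the robot. Pull its front wall (outer face at x = -85 mm, some 25 mm free behind it) from behind with the hook's lip.
- pot: steel coffee pot in the tray, 76 mm across, 99 mm to the lid, 0.4 kg; origin at the centre of its underside (5 mm above the counter), z up. On the lid's centre a black bar grip, 46 mm long (x), 20 mm thick (y), spans 109 to 137 mm above the origin: grip it across y from above, at 123 mm. A handle sticks out to 68 mm on its own +x side, 30 to 88 mm up.
- hook: hook tool, 0.14 kg, flat on the counter on handle and lip. Origin at counter level under the handle's front end; x towards the lip, z up. Wooden handle x -90 to 0 mm, 22 wide, z 0 to 40 mm: grip across its width at x -45, z 24. Steel bar (z 42 to 50 mm, 12 wide) to a down-turned lip: plate 36 mm wide (y), x 100 (the face that pulls) to 105 mm, z 0 to 50 mm.
- hotplate: white portable hotplate fixed on the counter on the other side from the mat, 290 mm (x) by 220 mm (y), top face 60 mm above the counter; origin on the counter below its centre, x away from the robot. The dark heating disc (144 mm across, top at 68 mm) is at x = +55 mm, the dial at x = -95 mm.
- plate_centre (a point): centre of the top of the hotplate's dark disc, 68 mm above the counter
- dial (a joint): angle of the hotplate's dial in rad, grows clockwise seen from above, range 0 to 2.7, friction about 0.04 N m, stays where it is left. The long black mark on the panel is at 1.30; the short marks are at 0, 0.65, 1.95 and 2.6.
- dial_grip (a point): point on the dial's axis at the height to grip; 97 mm above the counter. It turns with the dial: x runs along the dial's grip bar (49 mm long, 14 mm thick, 72 to 104 mm above the counter), whose white pointer is at its -x end. Grip across the bar from above. With its base disc the dial is 76 mm across; the plate's centre is 150 mm away.
Not all that is in view belongs to the job. What is shaped like the jar2 but blue or orange is not meant.

How it is judged (in metres and radians):
On the way, in this order (a step that is already met when the one before it is completed fails the run):
1. every jar and can present stands upright and released on the cork mat (x of jar1 in the frame of mat between -0.12 and 0.12 m and y of jar1 in the frame of mat between -0.12 and 0.12 m and z of jar1 in the frame of mat between 0.0005 and 0.01 m and angle between each of jar1, jar2, can1, can2's own z axis and vertical below 0.15 rad and contact force between each of jar1, jar2, can1, can2 and the fingers below 0.2 N and x of jar2 in the frame of mat between -0.12 and 0.12 m and y of jar2 in the frame of mat between -0.12 and 0.12 m and z of jar2 in the frame of mat between 0.0005 and 0.01 m and x of can1 in the frame of mat between -0.12 and 0.12 m and y of can1 in the frame of mat between -0.12 and 0.12 m and z of can1 in the frame of mat between 0.0005 and 0.01 m and x of can2 in the frame of mat between -0.12 and 0.12 m and y of can2 in the frame of mat between -0.12 and 0.12 m and z of can2 in the frame of mat between 0.0005 and 0.01 m), for 0.2 s.
2. the hook pulls the tray: they touch when the tray has come at least 40 mm (contact force between hook and tray above 0.2 N and distance of tray from where it was at the start of the episode above 0.04 m), for 0.04 s.
3. the pot, upright, is wholly out from under the shelf (x of pot in the frame of shelf below -0.038 m and angle between pot's own z axis and vertical below 0.2 rad), for 0.2 s.
4. the hook lies flat on the counter, released and clear of the tray (height (world z) of hook between -0.005 and 0.006 m and angle between hook's own z axis and vertical below 0.12 rad and contact force between hook and tray below 0.1 N and contact force between hook and the fingers below 0.2 N), for 0.2 s.
5. the pot stands released on the hotplate's disc (horizontal distance between pot and plate_centre below 0.035 m and z of pot in the frame of plate_centre between -0.006 and 0.008 m and angle between pot's own z axis and vertical below 0.12 rad and contact force between pot and the fingers below 0.2 N), for 0.2 s.
6. the dial points at the long mark (value of joint dial between 1.15 and 1.45 rad and velocity of joint dial below 0.1 rad/s), for 0.2 s.
At the end, for the whole second after the job is handed in: Every jar and can present stands upright (within 0.15 rad) with its centre over the cork mat; the pot stands upright on the hotplate's disc, centred within 35 mm; the dial reads 1.15 to 1.45 rad (long mark at 1.30); the hook lies flat on the counter, clear of the tray; all at rest and released (all of step 1 and all of step 4 and all of step 5 and all of step 6 and linear speed of each of pot, hook below 0.02 m/s and linear speed of each of jar1, jar2, can1, can2 below 0.03 m/s); the robot touches nothing.
It fails at once if the pot is tipped by more than 0.6 rad (angle between pot's own z axis and vertical above 0.6 rad).
It fails at once if one of the other things on the counter is shifted by more than 40 mm (distance of any of mug, soap_box, soap_bottle, bowl, detergent, sprayer from where it was at the start of the episode above 0.04 m).
It fails at once if the dial is turned past 0.8 rad while the pot is not over the hotplate's disc (value of joint dial above 0.8 rad and horizontal distance between pot and plate_centre above 0.08 m).
Of jar1, jar2, can1, can2 only 2 to 4 are there at a start; the rules pass over those that are not, and their reading is None.
At some moment in a run one of jar1, jar2, can1, can2, hook may be knocked a few centimetres aside while the robot is not near it.
It also fails if it takes over 210 s, if anything falls off the work surface, if the arm or the gripper's body presses on something with over 40 N, if the wrist force passes 120 N, or if a joint passes its speed limit or range.

## Working session

There is one attempt and no reset: what is moved stays moved. The work goes in short steps, Python scripts to look and compute and a tool call to move; the robot and the scene stay as the last step left them, time stands still between calls to the robot, and variables do not carry over. Pictures are saved under pics/ and viewed, at most 14 in all, crops included, and the job is handed in when it is done.

Besides the shell and the picture viewer there is one more tool, called by a JSON object that holds its "fn" and its "kwargs". servo_tool: Moves the arm, as the interface text tells. Its arguments: {"type":"object","properties":{"deltas":{"type":"array","items":{"type":"array"}},"grip":{"type":"number"}},"required":["deltas"]}

```bash
ls; mkdir -p pics; cat > h.py <<'E'
import numpy as np, cv2
from workcell import ctrl, get_image, close_job, finder
from scipy.spatial.transform import Rotation as R
def cloud(im):
    d=im["depth"];K=im["K"];v,u=np.indices(d.shape)
    p=np.stack([(u-K[0,2])*d/K[0,0],(v-K[1,2])*d/K[1,1],d],-1)
    P=p@im["pose"][:3,:3].T+im["pose"][:3,3]
    P[d==0]=np.nan
    return P
def proj(im,X):
    T=np.linalg.inv(im["pose"]);c=T[:3,:3]@np.array(X)+T[:3,3]
    return im["K"]@c/c[2]
E
python3 - <<'E'
from h import *
for n in("scene","top"):
    im=get_image(n);cv2.imwrite(f"pics/{n}0.png",im["frame"])
    P=cloud(im);print(n,im["pose"].round(2).tolist(),im["K"].round(0).tolist())
    for q in("jar1","jar2","can1","can2","mat","tray","pot","hook","hotplate","dial","shelf"):
        for r in finder.silhouettes(q,im)[:3]:
            m=r["mask"];p=P[m];p=p[~np.isnan(p[:,0])]
            if len(p): print(q,round(r["score"],2),(np.array(r["rect"])*[640,480,640,480]).round(),"med",np.median(p,0).round(),"lo",np.percentile(p,3,axis=0).round(),"hi",np.percentile(p,97,axis=0).round())
o=ctrl.get_obs();print(o,ctrl.grip_point_offset)
E
```

```text
pics
scene [[0.98, -0.15, 0.1, 528.25], [-0.18, -0.78, 0.6, -606.33], [-0.01, -0.6, -0.8, 913.39], [0.0, 0.0, 0.0, 1.0]] [[537.0, 0.0, 323.0], [0.0, 537.0, 231.0], [0.0, 0.0, 1.0]]
jar1 0.97 [311. 258.  33.  46.] med [601. -23.  61.] lo [573. -39.   6.] hi [630.  17.  67.]
jar1 0.79 [306. 310.  37.  48.] med [ 578. -135.   63.] lo [ 550. -152.    9.] hi [607. -97.  67.]
jar1 0.7 [254. 212.  33.  43.] med [505. 111.  53.] lo [476.  97.  -1.] hi [533. 155.  75.]
jar2 0.97 [311. 258.  33.  46.] med [601. -23.  61.] lo [573. -39.   6.] hi [630.  17.  67.]
jar2 0.79 [306. 310.  37.  48.] med [ 578. -135.   63.] lo [ 550. -152.    9.] hi [607. -97.  67.]
jar2 0.7 [254. 212.  33.  43.] med [505. 111.  53.] lo [476.  97.  -1.] hi [533. 155.  75.]
can1 0.81 [260. 265.  33.  44.] med [500. -19.  58.] lo [473. -34.   5.] hi [528.  19.  63.]
can2 0.81 [260. 265.  33.  44.] med [500. -19.  58.] lo [473. -34.   5.] hi [528.  19.  63.]
mat 0.63 [297. 416. 176. 126.] med [ 524. -318.    3.] lo [ 402. -405.   -0.] hi [ 630. -222.    6.]
tray 0.78 [397. 219.  98.  75.] med [799.  62.   5.] lo [715.  -
[... 2404 characters left out ...]
94. 197.]
{'t': 1.2, 'qpos': array([-1.12298939e+00,  4.23096748e-01,  1.62988164e+00,  1.52327794e-05,
        1.08858853e+00, -1.90190907e-02]), 'qvel': array([-0.00158917, -0.00119481,  0.00030506, -0.00128746, -0.00026388,
       -0.00061735]), 'joint_torque': array([-2.66853222e-04, -5.44587386e+01, -2.74046695e+01,  6.45117438e-02,
        1.68509135e-02, -2.53310951e-06]), 'ee_pos': array([ 281.2993977 , -558.11660553,  222.68432274]), 'orientation': array([3.05638183e+00, 7.26632320e-01, 2.93165074e-05]), 'ft_force': array([0.89306293, 0.87544803, 0.36637374]), 'moment': array([ 0.03073053, -0.05273751, -0.0695893 ]), 'grasp_force': 0.0, 'width': 87.77064793508671} 18.700000000000003
```

View pics/scene0.png

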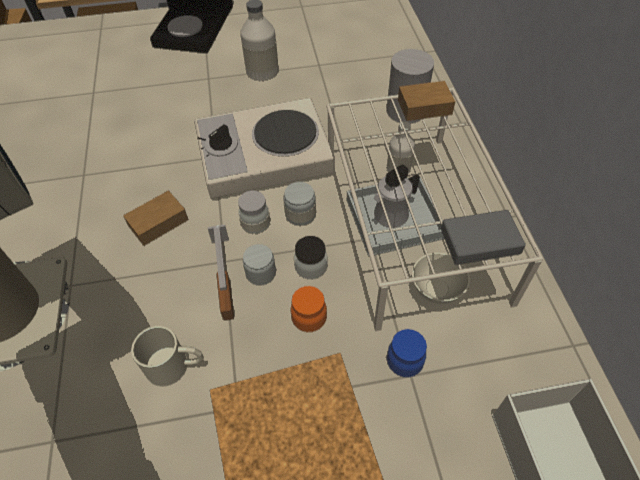

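View pics/top0.png

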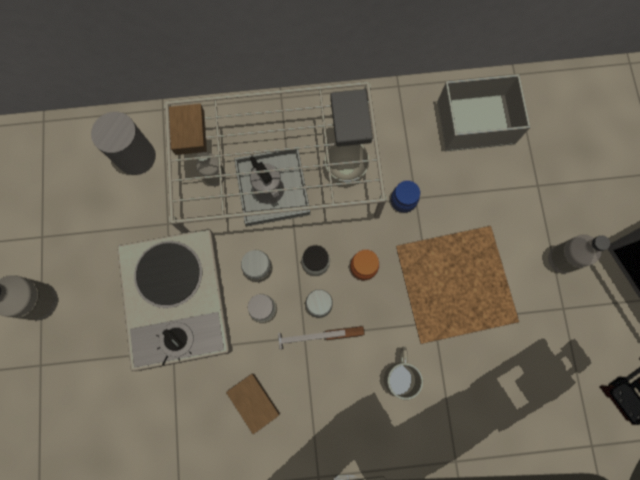

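Picture check. In "scene" there are four candidates in front of the tray: a grey-lidded jar with a label at (254,212), a can at (300,203), a small plain can at (259,265) and a black-lidded jar at (311,257). The orange (308,308) and blue (407,352) ones are look-alikes of jar2 and not meant. The mat is on the right, the hotplate on the left, and the hook lies at (222,272). One enlarged crop will confirm this, and I'll fit the positions.

```bash
cat >> h.py <<'E'
HT=dict(jar1=74,jar2=66,can1=72,can2=62)
def topfit(P,guess,ht,r=34,tol=9):
    """centre of the flat top near guess: refine with height window"""
    z=P[...,2];x,y=P[...,0],P[...,1]
    g=np.array(guess[:2],float)
    for _ in range(3):
        s=(np.hypot(x-g[0],y-g[1])<r+14)&(abs(z-ht)<tol)
        p=P[s]
        if len(p)<20: return None
        c,rad=cv2.minEnclosingCircle(p[:,:2].astype(np.float32)); 
        lo,hi=np.percentile(p[:,:2],1,axis=0),np.percentile(p[:,:2],99,axis=0);g=(lo+hi)/2
    return np.r_[g,hi-lo,np.median(p[:,2]),len(p)].round(1)
def rect(p):
    c,wh,a=cv2.minAreaRect(p[:,:2].astype(np.float32));return np.round([*c,*wh,a],1)
E
python3 - <<'E'
from h import *
G=dict(jar1=(505,125),can1=(597,130),can2=(497,-3),jar2=(597,-5),orange=(573,-116))
for n in("scene","top"):
    im=get_image(n);P=cloud(im);print(n)
    if n=="scene": cv2.imwrite("pics/crop0.png",cv2.resize(im["frame"][180:335,190:340],None,fx=3.8,fy=3.8,interpolation=cv2.INTER_CUBIC))
    for k,g in G.items(): print(k,topfit(P,g,HT.get(k,66)))
    for q in("mat","hotplate","hook","tray","shelf","pot"):
        rs=finder.silhouettes(q,im)
        if not rs: print(q,"none");continue
        p=P[rs[0]["mask"]];p=p[~np.isnan(p[:,0])]
        zr=dict(mat=(0,12),hotplate=(55,80),hook=(34,60),tray=(22,42),shelf=(145,172),pot=(100,150))[q]
        p=p[(p[:,2]>zr[0])&(p[:,2]<zr[1])]
        print(q,len(p),rect(p),np.median(p,0).round(1))
        if q=="hook":
            for zz in((34,44),(44,60)):
                s=p[(p[:,2]>zz[0])&(p[:,2]<=zz[1])];print(zz,len(s),s.min(0).round(),s.max(0).round())
    # disc: dark pixels on the hotplate
    b=im["frame"].max(-1);m=(abs(P[...,2]-70)<9)&(P[...,0]>480)&(P[...,0]<690)&(P[...,1]>200)&(P[...,1]<440)&(b<75)
    print("disc",m.sum(),rect(P[m]))
    m=(P[...,2]>88)&(P[...,2]<120)&(P[...,0]>400)&(P[...,0]<500)&(P[...,1]>240)&(P[...,1]<400)
    print("dialbar",m.sum(),rect(P[m]))
E
```

```text
scene
jar1 [503.6 127.7  52.6  55.   72.7 502. ]
can1 [602.8 131.8  58.9  60.5  70.6 589. ]
can2 [500.3  -4.2  52.8  53.6  60.8 611. ]
jar2 [602.3  -6.9  55.2  56.5  64.7 657. ]
orange [ 579.3 -120.1   54.8   56.7   64.8  779. ]
mat 15610 [ 515.7 -325.8  240.7  224.3    6. ] [ 524.1 -318.1    3.1]
hotplate 7862 [546.9 327.1 289.  223.1   4.8] [547.6 306.5  60.4]
hook 839 [428.7  -1.   36.2 197.8   2.4] [427.4 -24.9  46. ]
(34, 44) 389 [ 407. -100.   34.] [443.  97.  43.]
(44, 60) 450 [407. -55.  44.] [443.  98.  54.]
tray 540 [800.9  79.9 170.7 162.5   4.6] [786.1   9.7  29. ]
shelf 4201 [835.8  62.8 472.4 288.7  89.9] [842.1 -34.  156.7]
pot 452 [788.5  82.9  70.6  41.    4.6] [792.8  83.5 126.3]
disc 2077 [602.3 332.4 144.1 139.4  80.5]
dialbar 183 [452.1 319.   48.8  17.3  40.4]
top
jar1 [503.1 128.6  52.5  52.6  74.3 501. ]
can1 [602.2 132.2  59.   58.9  72.4 614. ]
can2 [499.8  -3.   54.4  53.7  62.3 519. ]
jar2 [601.7  -5.8  55.1  55.7  66.8 525. ]
orange [ 579.3 -118.6   56.3   55.6   66.6  533. ]
mat 9843 [ 517.4 -334.1  241.6  245.4    6.2] [ 513.1 -333.1    4.9]
hotplate 11932 [546.8 328.6 289.9 220.5   4.9] [542.7 326.   62.1]
hook 670 [424.4  -0.8 195.1  33.6  88.9] [426.3 -19.9  47.8]
(34, 44) 265 [416. -98.  34.] [439.   7.  44.]
(44, 60) 405 [409. -96.  44.] [443.  97.  58.]
tray 603 [800.   81.5 172.1 159.8   4.6] [795.9  87.5  31.9]
shelf none
pot 434 [793.7  87.5  71.4  63.5  62. ] [788.4  89.6 105.2]
disc 3030 [600.5 333.2 141.9 140.1  54.6]
dialbar 178 [451.6 319.6  48.9  14.1  41. ]
```

View pics/crop0.png

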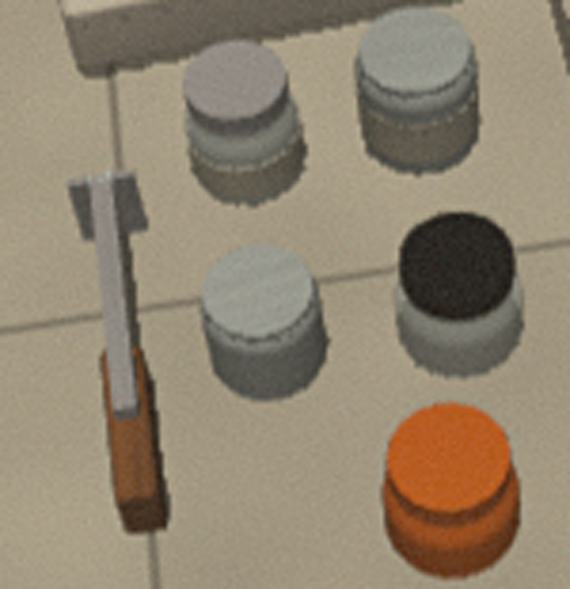

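The crop confirms the four: black-lidded jar2, plain can2, lidded jar1 and labelled can1. The orange one is a decoy. First I turn to yaw 0 and go above can2.

{"fn": "servo_tool", "kwargs": {"deltas": [[[0,0,0],[0,0,0.115]],[[0,0,0],[0,0,0.23]],[[0,0,0],[0,0,0.345]],[[0,0,0],[0,0,0.467]],[[0,0,0],[0,0,0.467]]], "grip": -1}}

```text
t: 2.32
ee_pos: [281.3, -558.1, 222.7]
orientation: [3.142, -0.007, 0.0]
ft_force: [-0.6, -0.1, -0.5]
width: 87.6
grasp_force: 0.0
```

{"fn": "servo_tool", "kwargs": {"deltas": [[[14.6,-37,6],[0,0,0]],[[29.2,-74,12],[0,0,0]],[[43.8,-111,18],[0,0,0]],[[58.4,-148,24],[0,0,0]],[[73,-185,30],[0,0,0]]]}}

```text
t: 2.73
ee_pos: [354.6, -371.5, 192.6]
orientation: [3.141, 0.005, 0.0]
ft_force: [1.0, -1.2, -0.4]
width: 87.8
grasp_force: 0.0
```

{"fn": "servo_tool", "kwargs": {"deltas": [[[14.6,-37,6],[0,0,0]],[[29.2,-74,12],[0,0,0]],[[43.8,-111,18],[0,0,0]],[[58.4,-148,24],[0,0,0]],[[73,-185,30],[0,0,0]]]}}

```text
t: 3.15
ee_pos: [427.8, -186.4, 162.7]
orientation: [3.141, 0.006, 0.001]
ft_force: [0.9, 0.4, 0.1]
width: 88.3
grasp_force: 0.0
```

{"fn": "servo_tool", "kwargs": {"deltas": [[[14.6,-37,6],[0,0,0]],[[29.2,-74,12],[0,0,0]],[[43.8,-111,18],[0,0,0]],[[58.4,-148,24],[0,0,0]],[[73,-185,30],[0,0,0]]]}}

```text
t: 3.57
ee_pos: [501.0, -1.1, 132.6]
orientation: [3.142, 0.007, 0.001]
ft_force: [0.7, -1.1, 0.2]
width: 88.1
grasp_force: 0.0
```

{"fn": "servo_tool", "kwargs": {"deltas": [[[0,0,0],[0,0,0]]]}}

```text
t: 3.65
ee_pos: [502.5, 2.1, 132.2]
orientation: [-3.141, -0.014, -0.002]
ft_force: [-0.1, -0.3, -0.0]
width: 87.7
grasp_force: 0.0
```

{"fn": "servo_tool", "kwargs": {"deltas": [[[0,0,38],[0,0,0]],[[0,0,76],[0,0,0]],[[0,0,105],[0,0,0]],[[0,0,114],[0,0,0]],[[0,0,114],[0,0,0]]]}}

```text
t: 4.07
ee_pos: [498.6, -3.4, 16.8]
orientation: [-3.141, -0.003, 0.007]
ft_force: [-0.5, -0.2, -1.2]
width: 87.9
grasp_force: 0.0
```

{"fn": "servo_tool", "kwargs": {"deltas": [[[0,0,0],[0,0,0]],[[0,0,0],[0,0,0]],[[0,0,0],[0,0,0]],[[0,0,0],[0,0,0]],[[0,0,0],[0,0,0]]], "grip": 1}}

```text
t: 4.48
ee_pos: [501.4, -3.2, 20.1]
orientation: [-3.142, 0.0, -0.004]
ft_force: [-0.6, 0.1, 7.9]
width: 61.7
grasp_force: 30.0
```

{"fn": "servo_tool", "kwargs": {"deltas": [[[0,0,-15],[0,0,0]],[[0,0,-50],[0,0,0]],[[0,0,-85],[0,0,0]],[[0,0,-115],[0,0,0]],[[0,0,-120],[0,0,0]]]}}

```text
t: 4.9
ee_pos: [503.1, -3.2, 143.5]
orientation: [3.141, 0.0, 0.013]
ft_force: [1.3, 0.3, -2.8]
width: 61.3
grasp_force: 30.0
```

{"fn": "servo_tool", "kwargs": {"deltas": [[[-2,20,0],[0,0,0]],[[-5,58,0],[0,0,0]],[[-9,97,0],[0,0,0]],[[-12,136,0],[0,0,0]],[[-16,175,0],[0,0,0]]]}}

```text
t: 5.32
ee_pos: [483.4, -179.5, 138.1]
orientation: [-3.141, -0.001, 0.001]
ft_force: [0.6, 0.8, -2.7]
width: 61.4
grasp_force: 30.0
```

{"fn": "servo_tool", "kwargs": {"deltas": [[[-4,40,0],[0,0,0]],[[-8,80,0],[0,0,0]],[[-12,120,0],[0,0,0]],[[-16,160,0],[0,0,0]],[[-18,195,0],[0,0,0]]]}}

```text
t: 5.73
ee_pos: [464.9, -375.2, 137.7]
orientation: [-3.141, 0.001, 0.002]
ft_force: [0.4, -0.1, -2.0]
width: 61.1
grasp_force: 30.0
```

{"fn": "servo_tool", "kwargs": {"deltas": [[[-2,27,0],[0,0,0]],[[-2,27,0],[0,0,0]]]}}

```text
t: 5.9
ee_pos: [463.6, -405.0, 138.0]
orientation: [3.139, -0.006, 0.001]
ft_force: [0.4, 0.0, -3.0]
width: 61.2
grasp_force: 30.0
```

{"fn": "servo_tool", "kwargs": {"deltas": [[[0,0,35],[0,0,0]],[[0,0,72],[0,0,0]],[[0,0,100],[0,0,0]],[[0,0,112],[0,0,0]],[[0,0,115],[0,0,0]]]}}

```text
t: 6.32
ee_pos: [462.5, -397.6, 21.7]
orientation: [-3.137, -0.0, 0.008]
ft_force: [-7.9, 9.5, 22.7]
width: 61.3
grasp_force: 30.0
```

{"fn": "servo_tool", "kwargs": {"deltas": [[[0,0,0],[0,0,0]],[[0,0,0],[0,0,0]]]}}

```text
t: 6.48
ee_pos: [464.3, -399.6, 23.5]
orientation: [-3.141, -0.001, 0.001]
ft_force: [-0.1, -1.0, -2.2]
width: 60.8
grasp_force: 30.0
```

{"fn": "servo_tool", "kwargs": {"deltas": [[[0,0,0],[0,0,0]],[[0,0,0],[0,0,0]],[[0,0,0],[0,0,0]],[[0,0,0],[0,0,0]]], "grip": -1}}

```text
t: 6.82
ee_pos: [464.7, -400.4, 24.3]
orientation: [3.141, -0.0, 0.001]
ft_force: [0.0, -0.0, -0.6]
width: 84.4
grasp_force: 0.0
```

{"fn": "servo_tool", "kwargs": {"deltas": [[[0,0,-25],[0,0,0]],[[0,0,-60],[0,0,0]],[[0,0,-98],[0,0,0]],[[0,0,-115],[0,0,0]]]}}

```text
t: 7.15
ee_pos: [465.9, -401.6, 143.3]
orientation: [3.138, -0.0, 0.007]
ft_force: [1.2, -0.9, 0.3]
width: 87.5
grasp_force: 0.0
```

{"fn": "servo_tool", "kwargs": {"deltas": [[[12.5,-36,0],[0,0,0]],[[25,-72,0],[0,0,0]],[[37.5,-108,0],[0,0,0]],[[50,-144,0],[0,0,0]],[[62.5,-180,0],[0,0,0]]]}}

```text
t: 7.57
ee_pos: [527.2, -218.7, 139.2]
orientation: [3.141, -0.001, 0.001]
ft_force: [0.3, -0.8, -0.2]
width: 87.5
grasp_force: 0.0
```

{"fn": "servo_tool", "kwargs": {"deltas": [[[12.5,-36,0],[0,0,0]],[[25,-72,0],[0,0,0]],[[37.5,-108,0],[0,0,0]],[[50,-144,0],[0,0,0]],[[62.5,-180,0],[0,0,0]]]}}

```text
t: 7.98
ee_pos: [589.9, -38.3, 139.1]
orientation: [3.141, -0.0, 0.001]
ft_force: [0.7, -0.5, -0.8]
width: 87.8
grasp_force: 0.0
```

{"fn": "servo_tool", "kwargs": {"deltas": [[[13,-34,0],[0,0,0]],[[13,-34,0],[0,0,0]],[[13,-34,0],[0,0,0]]]}}

```text
t: 8.23
ee_pos: [602.9, -4.5, 138.9]
orientation: [3.141, 0.005, 0.001]
ft_force: [0.0, -0.3, -0.6]
width: 88.1
grasp_force: 0.0
```

```bash
cat > chk.py <<'E'
from h import *
import sys
G=eval(sys.argv[1])
for n in("scene","top"):
    im=get_image(n);P=cloud(im)
    for k,g in G.items(): print(n,k,topfit(P,g,HT[k]+(g[2] if len(g)>2 else 0)))
print(ctrl.get_obs()["ee_pos"].round(1))
E
python3 chk.py 'dict(jar1=(503,128),can1=(602,132),can2=(464,-400,4),jar2=(602,-6))'
```

```text
scene jar1 [503.3 127.6  52.6  53.6  72.8 496. ]
scene can1 [602.1 130.7  59.8  49.2  70.4 148. ]
scene can2 [ 463.4 -390.9   53.4   33.6   65.1  716. ]
scene jar2 [602.4  -7.2  55.9  55.9  64.7 518. ]
top jar1 [502.8 131.2  52.5  48.   74.6 443. ]
top can1 [602.  132.4  58.   59.9  72.6 616. ]
top can2 [ 462.2 -399.8   54.4   54.7   66.5  543. ]
top jar2 None
[602.   -6.7 138.7]
```

{"fn": "servo_tool", "kwargs": {"deltas": [[[0,0,38],[0,0,0]],[[0,0,76],[0,0,0]],[[0,0,108],[0,0,0]],[[0,0,119],[0,0,0]],[[0,0,119],[0,0,0]]]}}

```text
t: 8.75
ee_pos: [599.7, -7.6, 17.0]
orientation: [-3.141, 0.004, 0.009]
ft_force: [-0.4, -0.5, 1.0]
width: 87.7
grasp_force: 0.0
```

{"fn": "servo_tool", "kwargs": {"deltas": [[[0,0,0],[0,0,0]],[[0,0,0],[0,0,0]],[[0,0,0],[0,0,0]],[[0,0,0],[0,0,0]],[[0,0,0],[0,0,0]]], "grip": 1}}

```text
t: 9.17
ee_pos: [603.9, -6.2, 21.7]
orientation: [3.141, -0.0, 0.005]
ft_force: [-1.6, -1.4, 8.3]
width: 67.6
grasp_force: 30.0
```

{"fn": "servo_tool", "kwargs": {"deltas": [[[0,0,-15],[0,0,0]],[[0,0,-50],[0,0,0]],[[0,0,-85],[0,0,0]],[[0,0,-115],[0,0,0]],[[0,0,-119],[0,0,0]]]}}

```text
t: 9.58
ee_pos: [605.7, -6.2, 144.8]
orientation: [3.141, 0.0, 0.015]
ft_force: [1.6, -0.1, -2.4]
width: 67.4
grasp_force: 30.0
```

{"fn": "servo_tool", "kwargs": {"deltas": [[[-1,20,0],[0,0,0]],[[-3,58,0],[0,0,0]],[[-5,97,0],[0,0,0]],[[-7,136,0],[0,0,0]],[[-9,175,0],[0,0,0]]]}}

```text
t: 10.0
ee_pos: [592.4, -182.4, 138.0]
orientation: [-3.141, -0.001, 0.002]
ft_force: [0.5, -0.4, -2.2]
width: 67.5
grasp_force: 30.0
```

{"fn": "servo_tool", "kwargs": {"deltas": [[[-2,38,0],[0,0,0]],[[-4,76,0],[0,0,0]],[[-6,114,0],[0,0,0]],[[-8,152,0],[0,0,0]],[[-10,185,0],[0,0,0]]]}}

```text
t: 10.42
ee_pos: [582.3, -368.3, 137.7]
orientation: [-3.141, 0.001, 0.002]
ft_force: [0.0, 0.5, -2.8]
width: 67.4
grasp_force: 30.0
```

{"fn": "servo_tool", "kwargs": {"deltas": [[[0,21,0],[0,0,0]],[[0,21,0],[0,0,0]]]}}

```text
t: 10.58
ee_pos: [582.3, -391.5, 137.7]
orientation: [3.14, -0.006, 0.0]
ft_force: [0.7, 0.0, -3.6]
width: 67.2
grasp_force: 30.0
```

{"fn": "servo_tool", "kwargs": {"deltas": [[[0,0,35],[0,0,0]],[[0,0,72],[0,0,0]],[[0,0,100],[0,0,0]],[[0,0,110],[0,0,0]],[[0,0,115],[0,0,0]]]}}

```text
t: 11.0
ee_pos: [580.9, -384.3, 23.4]
orientation: [-3.136, -0.0, 0.011]
ft_force: [-15.4, 13.9, 41.8]
width: 66.8
grasp_force: 30.0
```

{"fn": "servo_tool", "kwargs": {"deltas": [[[0,0,0],[0,0,0]],[[0,0,0],[0,0,0]]]}}

```text
t: 11.17
ee_pos: [583.6, -386.5, 24.2]
orientation: [3.142, 0.001, 0.0]
ft_force: [-0.3, 0.6, -2.5]
width: 67.3
grasp_force: 30.0
```

{"fn": "servo_tool", "kwargs": {"deltas": [[[0,0,0],[0,0,0]],[[0,0,0],[0,0,0]],[[0,0,0],[0,0,0]],[[0,0,0],[0,0,0]]], "grip": -1}}

```text
t: 11.5
ee_pos: [583.6, -387.3, 24.1]
orientation: [3.141, -0.0, 0.001]
ft_force: [-0.5, -0.5, -0.3]
width: 87.0
grasp_force: 0.0
```

{"fn": "servo_tool", "kwargs": {"deltas": [[[0,0,-25],[0,0,0]],[[0,0,-60],[0,0,0]],[[0,0,-98],[0,0,0]],[[0,0,-120],[0,0,0]]]}}

```text
t: 11.83
ee_pos: [584.7, -388.2, 147.8]
orientation: [3.139, -0.0, 0.006]
ft_force: [0.3, -0.8, 0.3]
width: 87.6
grasp_force: 0.0
```

{"fn": "servo_tool", "kwargs": {"deltas": [[[-5.6,-37,0],[0,0,0]],[[-11.2,-74,0],[0,0,0]],[[-16.8,-111,0],[0,0,0]],[[-22.4,-148,0],[0,0,0]],[[-28,-184,0],[0,0,0]]]}}

```text
t: 12.25
ee_pos: [554.9, -201.7, 144.1]
orientation: [3.141, -0.001, 0.001]
ft_force: [0.9, 0.0, -0.1]
width: 88.4
grasp_force: 0.0
```

{"fn": "servo_tool", "kwargs": {"deltas": [[[-5.6,-37,0],[0,0,0]],[[-11.2,-74,0],[0,0,0]],[[-16.8,-111,0],[0,0,0]],[[-22.4,-148,0],[0,0,0]],[[-28,-184,0],[0,0,0]]]}}

```text
t: 12.67
ee_pos: [527.1, -17.5, 144.1]
orientation: [-3.142, 0.001, -0.001]
ft_force: [0.9, 0.3, -0.2]
width: 87.9
grasp_force: 0.0
```

{"fn": "servo_tool", "kwargs": {"deltas": [[[-6,-37,0],[0,0,0]],[[-12,-74,0],[0,0,0]],[[-18,-111,0],[0,0,0]],[[-24,-147,0],[0,0,0]],[[-24,-147,0],[0,0,0]]]}}

```text
t: 13.08
ee_pos: [502.7, 132.7, 144.1]
orientation: [-3.14, -0.007, -0.001]
ft_force: [-0.3, -0.6, -0.2]
width: 88.2
grasp_force: 0.0
```

```bash
python3 chk.py 'dict(jar1=(503,128),can1=(602,132),can2=(464,-400,4),jar2=(583,-387,4))'
```

```text
scene jar1 [503.8 124.4  53.3  48.2  72.6 444. ]
scene can1 [602.9 132.   59.2  60.9  70.7 592. ]
scene can2 [ 463.5 -391.1   53.7   34.    65.   719. ]
scene jar2 [ 581.  -388.7   55.1   56.2   68.9 1301. ]
top jar1 None
top can1 None
top can2 [ 462.5 -399.8   54.4   54.5   66.3  537. ]
top jar2 [ 580.9 -386.8   55.6   56.2   70.8  539. ]
[503.3 129.  143.9]
```

{"fn": "servo_tool", "kwargs": {"deltas": [[[0,0,38],[0,0,0]],[[0,0,76],[0,0,0]],[[0,0,108],[0,0,0]],[[0,0,123],[0,0,0]],[[0,0,123],[0,0,0]]]}}

```text
t: 13.6
ee_pos: [501.3, 125.7, 17.5]
orientation: [3.14, -0.003, -0.009]
ft_force: [-0.1, -0.6, -0.2]
width: 87.4
grasp_force: 0.0
```

{"fn": "servo_tool", "kwargs": {"deltas": [[[0,0,0],[0,0,0]],[[0,0,0],[0,0,0]],[[0,0,0],[0,0,0]],[[0,0,0],[0,0,0]],[[0,0,0],[0,0,0]]], "grip": 1}}

```text
t: 14.02
ee_pos: [504.7, 128.0, 22.2]
orientation: [-3.141, 0.0, -0.005]
ft_force: [-0.6, -1.2, 6.8]
width: 62.8
grasp_force: 30.0
```

{"fn": "servo_tool", "kwargs": {"deltas": [[[0,0,-15],[0,0,0]],[[0,0,-50],[0,0,0]],[[0,0,-85],[0,0,0]],[[0,0,-115],[0,0,0]],[[0,0,-123],[0,0,0]]]}}

```text
t: 14.43
ee_pos: [505.7, 128.4, 148.2]
orientation: [-3.14, -0.0, -0.011]
ft_force: [1.0, -0.2, -2.4]
width: 63.3
grasp_force: 30.0
```

{"fn": "servo_tool", "kwargs": {"deltas": [[[-2,20,0],[0,0,0]],[[-7,58,0],[0,0,0]],[[-12,97,0],[0,0,0]],[[-17,136,0],[0,0,0]],[[-22,175,0],[0,0,0]]]}}

```text
t: 14.85
ee_pos: [480.1, -48.4, 142.9]
orientation: [-3.142, -0.002, 0.002]
ft_force: [0.3, 1.0, -2.3]
width: 63.3
grasp_force: 30.0
```

{"fn": "servo_tool", "kwargs": {"deltas": [[[-5,39,0],[0,0,0]],[[-10,78,0],[0,0,0]],[[-15,117,0],[0,0,0]],[[-20,156,0],[0,0,0]],[[-25,195,0],[0,0,0]]]}}

```text
t: 15.27
ee_pos: [455.0, -243.6, 142.8]
orientation: [-3.141, 0.0, 0.002]
ft_force: [1.0, -0.2, -3.3]
width: 63.3
grasp_force: 30.0
```

{"fn": "servo_tool", "kwargs": {"deltas": [[[-3,25,0],[0,0,0]],[[-5,39,0],[0,0,0]],[[-5,39,0],[0,0,0]]]}}

```text
t: 15.52
ee_pos: [450.6, -283.3, 142.9]
orientation: [3.141, -0.005, -0.001]
ft_force: [-0.1, -0.8, -3.6]
width: 63.1
grasp_force: 30.0
```

{"fn": "servo_tool", "kwargs": {"deltas": [[[0,0,38],[0,0,0]],[[0,0,75],[0,0,0]],[[0,0,100],[0,0,0]],[[0,0,110],[0,0,0]],[[0,0,113],[0,0,0]]]}}

```text
t: 15.93
ee_pos: [450.0, -279.0, 28.5]
orientation: [-3.139, -0.001, 0.006]
ft_force: [-0.4, -0.8, -2.8]
width: 63.0
grasp_force: 30.0
```

{"fn": "servo_tool", "kwargs": {"deltas": [[[0,0,3],[0,0,0]],[[0,0,5],[0,0,0]],[[0,0,5],[0,0,0]]]}}

```text
t: 16.18
ee_pos: [452.2, -281.4, 26.7]
orientation: [3.141, 0.0, 0.003]
ft_force: [-0.1, -1.0, -3.1]
width: 63.3
grasp_force: 30.0
```

{"fn": "servo_tool", "kwargs": {"deltas": [[[0,0,0],[0,0,0]],[[0,0,0],[0,0,0]],[[0,0,0],[0,0,0]],[[0,0,0],[0,0,0]]], "grip": -1}}

```text
t: 16.52
ee_pos: [451.8, -281.5, 26.4]
orientation: [3.141, -0.001, 0.002]
ft_force: [0.5, -0.4, -0.4]
width: 85.5
grasp_force: 0.0
```

{"fn": "servo_tool", "kwargs": {"deltas": [[[0,0,-25],[0,0,0]],[[0,0,-60],[0,0,0]],[[0,0,-98],[0,0,0]],[[0,0,-118],[0,0,0]]]}}

```text
t: 16.85
ee_pos: [452.6, -282.0, 147.4]
orientation: [3.139, -0.001, 0.006]
ft_force: [1.0, 0.2, 0.4]
width: 88.2
grasp_force: 0.0
```

{"fn": "servo_tool", "kwargs": {"deltas": [[[12.6,-34.4,0],[0,0,0]],[[25.2,-68.8,0],[0,0,0]],[[37.8,-103.2,0],[0,0,0]],[[50.4,-137.6,0],[0,0,0]],[[63,-172,0],[0,0,0]]]}}

```text
t: 17.27
ee_pos: [514.8, -107.7, 144.2]
orientation: [3.141, -0.001, 0.001]
ft_force: [0.5, 0.2, -0.2]
width: 87.9
grasp_force: 0.0
```

{"fn": "servo_tool", "kwargs": {"deltas": [[[12.6,-34.4,0],[0,0,0]],[[25.2,-68.8,0],[0,0,0]],[[37.8,-103.2,0],[0,0,0]],[[50.4,-137.6,0],[0,0,0]],[[63,-172,0],[0,0,0]]]}}

```text
t: 17.68
ee_pos: [577.8, 64.6, 144.0]
orientation: [-3.142, 0.0, -0.001]
ft_force: [1.4, -0.6, 0.3]
width: 88.0
grasp_force: 0.0
```

{"fn": "servo_tool", "kwargs": {"deltas": [[[12.6,-34.4,0],[0,0,0]],[[25,-69,0],[0,0,0]],[[25,-69,0],[0,0,0]],[[25,-69,0],[0,0,0]]]}}

```text
t: 18.02
ee_pos: [602.6, 133.5, 143.7]
orientation: [3.142, 0.004, 0.001]
ft_force: [-0.0, -0.8, 0.6]
width: 87.6
grasp_force: 0.0
```

```bash
python3 chk.py 'dict(jar1=(451,-281,4),can1=(602,132),can2=(464,-400,4),jar2=(583,-387,4))'
```

```text
scene jar1 [ 451.1 -283.2   52.4   53.1   76.8  999. ]
scene can1 [602.7 131.5  58.7  59.1  70.7 510. ]
scene can2 [ 463.4 -391.    53.5   33.5   65.1  713. ]
scene jar2 [ 581.1 -388.9   55.1   55.8   68.9 1306. ]
top jar1 [ 450.8 -282.1   52.8   53.7   78.8  526. ]
top can1 None
top can2 [ 462.4 -399.8   54.1   54.3   66.6  539. ]
top jar2 [ 580.7 -386.7   55.8   56.2   70.9  543. ]
[601.8 131.2 143.5]
```

{"fn": "servo_tool", "kwargs": {"deltas": [[[0,0,38],[0,0,0]],[[0,0,76],[0,0,0]],[[0,0,108],[0,0,0]],[[0,0,123],[0,0,0]],[[0,0,123],[0,0,0]]]}}

```text
t: 18.53
ee_pos: [599.0, 129.4, 17.0]
orientation: [3.14, -0.004, -0.012]
ft_force: [-0.1, 0.6, -0.3]
width: 88.0
grasp_force: 0.0
```

{"fn": "servo_tool", "kwargs": {"deltas": [[[0,0,0],[0,0,0]],[[0,0,0],[0,0,0]],[[0,0,0],[0,0,0]],[[0,0,0],[0,0,0]],[[0,0,0],[0,0,0]]], "grip": 1}}

```text
t: 18.95
ee_pos: [603.8, 131.9, 22.5]
orientation: [-3.141, -0.0, -0.005]
ft_force: [0.3, -1.5, 6.1]
width: 67.9
grasp_force: 30.0
```

{"fn": "servo_tool", "kwargs": {"deltas": [[[0,0,-15],[0,0,0]],[[0,0,-50],[0,0,0]],[[0,0,-85],[0,0,0]],[[0,0,-115],[0,0,0]],[[0,0,-123],[0,0,0]]]}}

```text
t: 19.37
ee_pos: [604.9, 132.4, 148.7]
orientation: [-3.14, 0.0, -0.011]
ft_force: [1.3, 1.3, -4.0]
width: 67.8
grasp_force: 30.0
```

{"fn": "servo_tool", "kwargs": {"deltas": [[[-2,20,0],[0,0,0]],[[-5,58,0],[0,0,0]],[[-8,97,0],[0,0,0]],[[-11,136,0],[0,0,0]],[[-14,175,0],[0,0,0]]]}}

```text
t: 19.78
ee_pos: [587.0, -44.5, 142.4]
orientation: [-3.141, -0.001, 0.003]
ft_force: [0.9, 0.1, -4.4]
width: 67.8
grasp_force: 30.0
```

{"fn": "servo_tool", "kwargs": {"deltas": [[[-3,39,0],[0,0,0]],[[-6,78,0],[0,0,0]],[[-9,117,0],[0,0,0]],[[-12,156,0],[0,0,0]],[[-16,195,0],[0,0,0]]]}}

```text
t: 20.2
ee_pos: [571.1, -239.6, 142.2]
orientation: [-3.141, 0.0, 0.003]
ft_force: [1.1, -0.1, -4.7]
width: 67.7
grasp_force: 30.0
```

{"fn": "servo_tool", "kwargs": {"deltas": [[[-1,20,0],[0,0,0]],[[-2,30,0],[0,0,0]],[[-2,30,0],[0,0,0]]]}}

```text
t: 20.45
ee_pos: [569.3, -269.8, 142.4]
orientation: [-3.141, 0.004, 0.002]
ft_force: [0.4, 0.3, -4.1]
width: 67.4
grasp_force: 30.0
```

{"fn": "servo_tool", "kwargs": {"deltas": [[[0,0,38],[0,0,0]],[[0,0,75],[0,0,0]],[[0,0,100],[0,0,0]],[[0,0,110],[0,0,0]],[[0,0,113],[0,0,0]]]}}

```text
t: 20.87
ee_pos: [568.7, -265.8, 28.0]
orientation: [-3.139, -0.002, 0.007]
ft_force: [-0.2, 0.1, -3.8]
width: 67.8
grasp_force: 30.0
```

{"fn": "servo_tool", "kwargs": {"deltas": [[[0,0,3],[0,0,0]],[[0,0,5],[0,0,0]],[[0,0,5],[0,0,0]]]}}

```text
t: 21.12
ee_pos: [571.4, -268.3, 27.0]
orientation: [3.141, 0.0, 0.003]
ft_force: [-0.1, 0.4, -4.2]
width: 67.7
grasp_force: 30.0
```

{"fn": "servo_tool", "kwargs": {"deltas": [[[0,0,0],[0,0,0]],[[0,0,0],[0,0,0]],[[0,0,0],[0,0,0]],[[0,0,0],[0,0,0]]], "grip": -1}}

```text
t: 21.45
ee_pos: [571.0, -268.6, 26.7]
orientation: [3.141, -0.001, 0.002]
ft_force: [1.1, 0.4, 0.4]
width: 87.0
grasp_force: 0.0
```

{"fn": "servo_tool", "kwargs": {"deltas": [[[0,0,-25],[0,0,0]],[[0,0,-60],[0,0,0]],[[0,0,-98],[0,0,0]],[[0,0,-135],[0,0,0]],[[0,0,-158],[0,0,0]]]}}

```text
t: 21.87
ee_pos: [571.7, -268.9, 188.1]
orientation: [3.139, -0.001, 0.007]
ft_force: [0.4, -0.3, -0.7]
width: 88.4
grasp_force: 0.0
```

```bash
cat > hk.py <<'E'
from h import *
import sys
for n in("scene","top"):
    im=get_image(n);P=cloud(im)
    rs=finder.silhouettes("hook",im)
    if not rs: print(n,"no hook");continue
    if len(sys.argv)>1: cv2.imwrite(f"pics/{sys.argv[1]}_{n}.png",im["frame"])
    p=P[rs[0]["mask"]];p=p[~np.isnan(p[:,0])];p=p[p[:,2]>33]
    c=p[:,:2].mean(0);d=np.linalg.svd(p[:,:2]-c)[2][0];d*=np.sign(d[1]) if abs(d[1])>abs(d[0]) else np.sign(d[0])
    e=np.array([-d[1],d[0]]);s=(p[:,:2]-c)@d;w=(p[:,:2]-c)@e
    b=[np.median(w[(s>q)&(s<q+20)]) for q in(-90,-70,-50,-30,0,20,40,60)]
    print(n,rs[0]["score"],len(p),"c",c.round(1),"ang",np.degrees(np.arctan2(d[1],d[0])).round(2),"ends",(c+d*np.percentile(s,.5)).round(1),(c+d*np.percentile(s,99.5)).round(1),"mid-offsets",np.round(b,1))
E
python3 hk.py; python3 chk.py 'dict(jar1=(451,-281,4),can1=(570,-268,4),can2=(464,-400,4),jar2=(583,-387,4))'
```

```text
scene 0.57 634 c [427.9 -41.1] ang 91.11 ends [429.1 -98.8] [426.3  41.9] mid-offsets [ nan  0.7 -0.1  0.1 -0.5 -0.5 -0.3  0.5]
top 0.95 628 c [426.5 -11.6] ang 90.8 ends [427.7 -96.5] [425.  96.] mid-offsets [ 0.3 -0.5  0.3  0.6  0.2 -0.3 -0.8 -0.2]
scene jar1 [ 451.2 -283.6   52.8   52.9   76.9 1009. ]
scene can1 [ 570.1 -282.7   59.7   35.9   74.8  488. ]
scene can2 [ 463.4 -391.    53.3   33.5   65.1  719. ]
scene jar2 [ 581.1 -388.7   55.2   55.8   69.  1301. ]
top jar1 None
top can1 [ 557.3 -250.6   27.9   24.9   76.8  117. ]
top can2 None
top jar2 None
[ 569.4 -267.8  182.3]
  return _methods._mean(a, axis=axis, dtype=dtype,
  ret = ret.dtype.type(ret / rcount)
```

{"fn": "servo_tool", "kwargs": {"deltas": [[[-21,-31,0],[0,0,0]],[[-42,-63,0],[0,0,0]],[[-63,-95,0],[0,0,0]],[[-84,-126,0],[0,0,0]],[[-105,-158,0],[0,0,0]]]}}

```text
t: 22.58
ee_pos: [463.0, -108.8, 181.9]
orientation: [-3.141, 0.001, 0.005]
ft_force: [0.0, -0.7, 0.2]
width: 87.9
grasp_force: 0.0
```

{"fn": "servo_tool", "kwargs": {"deltas": [[[-20,-30,0],[0,0,0]],[[-38,-56.7,0],[0,0,0]],[[-38,-56.7,0],[0,0,0]]]}}

```text
t: 22.83
ee_pos: [422.0, -50.0, 181.7]
orientation: [-3.14, -0.003, 0.011]
ft_force: [-0.8, 0.3, -0.1]
width: 88.0
grasp_force: 0.0
```

{"fn": "servo_tool", "kwargs": {"deltas": [[[0,0,0],[0,0,-0.12]],[[0,0,0],[0,0,-0.24]],[[0,0,0],[0,0,-0.36]],[[0,0,0],[0,0,-0.48]],[[0,0,0],[0,0,-0.6]]]}}

```text
t: 23.25
ee_pos: [426.8, -53.5, 182.5]
orientation: [-2.998, -0.937, 0.004]
ft_force: [-0.2, -0.4, -0.1]
width: 88.1
grasp_force: 0.0
```

{"fn": "servo_tool", "kwargs": {"deltas": [[[0,0,0],[0,0,-0.12]],[[0,0,0],[0,0,-0.24]],[[0,0,0],[0,0,-0.36]],[[0,0,0],[0,0,-0.48]],[[0,0,0],[0,0,-0.6]]]}}

```text
t: 23.67
ee_pos: [426.8, -53.6, 182.4]
orientation: [-2.586, -1.78, 0.003]
ft_force: [-0.1, -0.3, -0.4]
width: 87.8
grasp_force: 0.0
```

{"fn": "servo_tool", "kwargs": {"deltas": [[[0,0,0],[0,0,-0.12]],[[0,0,0],[0,0,-0.24]],[[0,0,0],[0,0,-0.36]],[[0,0,0],[0,0,-0.387]],[[0,0,0],[0,0,-0.387]]]}}

```text
t: 24.08
ee_pos: [426.8, -53.6, 182.5]
orientation: [-2.201, -2.239, 0.002]
ft_force: [0.8, -0.5, -0.3]
width: 87.9
grasp_force: 0.0
```

```bash
cat > all.py <<'E'
from h import *
import sys
o=ctrl.get_obs();r=R.from_rotvec(o["orientation"]);print(o["ee_pos"].round(1),"toolx yaw",np.degrees(np.arctan2(*r.as_matrix()[1::-1,0])).round(2),"q",o["qpos"].round(2))
E
python3 all.py; python3 hk.py 2>/dev/null; python3 chk.py 'dict(jar1=(451,-281,4),can1=(570,-268,4),can2=(464,-400,4),jar2=(583,-387,4))'
```

```text
[426.8 -53.6 182.5] toolx yaw 90.96 q [-0.15  0.2   2.08 -0.    0.87 -0.17]
scene 0.84 847 c [427.2 -11.9] ang 91.24 ends [429.1 -98.7] [424.9  95.3] mid-offsets [-0.1  0.9 -0.  -0.5 -0.3 -0.3 -0.2 -0.1]
top 0.81 219 c [425.2  61.4] ang 90.7 ends [425.7  18.4] [424.8  96.4] mid-offsets [ nan  nan -0.2 -0.3 -0.   0.5  nan  nan]
scene jar1 [ 451.1 -283.1   52.6   53.1   76.9 1006. ]
scene can1 [ 570.5 -270.3   58.5   57.9   74.9 1142. ]
scene can2 [ 463.4 -390.8   53.6   33.4   65.   716. ]
scene jar2 [ 581.1 -388.7   55.3   56.1   69.  1306. ]
top jar1 [ 450.7 -281.8   52.9   53.7   78.5  525. ]
top can1 [ 569.6 -268.2   58.3   58.9   76.6  620. ]
top can2 [ 462.4 -399.8   54.6   54.4   66.6  544. ]
top jar2 [ 580.9 -386.7   56.    55.9   70.8  546. ]
[427.3 -53.5 183.4]
```

All four are on the mat. Now the hook.

{"fn": "servo_tool", "kwargs": {"deltas": [[[0,0,38],[0,0,0]],[[0,0,76],[0,0,0]],[[0,0,114],[0,0,0]],[[0,0,145],[0,0,0]],[[0,0,165],[0,0,0]]]}}

```text
t: 24.8
ee_pos: [426.1, -53.2, 16.1]
orientation: [-2.203, -2.237, 0.002]
ft_force: [-0.1, 0.3, 0.2]
width: 87.5
grasp_force: 0.0
```

{"fn": "servo_tool", "kwargs": {"deltas": [[[0,0,8],[0,0,0]],[[0,0,12],[0,0,0]],[[0,0,12],[0,0,0]]]}}

```text
t: 25.05
ee_pos: [427.4, -53.4, 6.5]
orientation: [-2.203, -2.239, 0.001]
ft_force: [-0.0, -0.3, -0.1]
width: 87.8
grasp_force: 0.0
```

{"fn": "servo_tool", "kwargs": {"deltas": [[[0,0,0],[0,0,0]],[[0,0,0],[0,0,0]],[[0,0,0],[0,0,0]],[[0,0,0],[0,0,0]],[[0,0,0],[0,0,0]]], "grip": 1}}

```text
t: 25.47
ee_pos: [427.9, -53.5, 7.3]
orientation: [2.203, 2.238, 0.001]
ft_force: [0.6, -0.5, 0.4]
width: 58.2
grasp_force: 0.0
```

{"fn": "servo_tool", "kwargs": {"deltas": [[[0,0,0],[0,0,0]],[[0,0,0],[0,0,0]],[[0,0,0],[0,0,0]],[[0,0,0],[0,0,0]]]}}

```text
t: 25.8
ee_pos: [427.4, -53.5, 6.7]
orientation: [-2.204, -2.239, 0.0]
ft_force: [0.2, 0.2, 0.4]
width: 31.4
grasp_force: 0.0
```

{"fn": "servo_tool", "kwargs": {"deltas": [[[0,0,-12],[0,0,0]],[[0,0,-35],[0,0,0]],[[0,0,-52],[0,0,0]],[[0,0,-55],[0,0,0]],[[0,0,-55],[0,0,0]]]}}

```text
t: 26.22
ee_pos: [428.1, -53.5, 62.3]
orientation: [2.202, 2.238, 0.002]
ft_force: [0.2, 1.0, -0.8]
width: 21.5
grasp_force: 30.0
```

```bash
python3 all.py; python3 hk.py hook1 2>/dev/null
```

```text
[428.1 -53.5  62.3] toolx yaw 90.92 q [-0.15  0.43  2.14  0.    0.56 -0.17]
scene 0.84 515 c [430.5 -73.6] ang 93.74 ends [ 432.3 -101.3] [426.7 -16.4] mid-offsets [ nan  nan  nan  0.3 -0.8  0.7  1.   5.4]
top 0.65 256 c [426.4  61.6] ang 91.68 ends [427.8  14.8] [425.4  96. ] mid-offsets [ nan  nan  0.   0.1 -0.3  0.1  nan  nan]
```

The fingers were still closing when I lifted, so I'm checking where the hook is.

```bash
python3 - <<'E'
from h import *
im=get_image("scene");P=cloud(im)
for r in finder.silhouettes("hook",im)[:2]:
    p=P[r["mask"]];print(r["score"],np.nanpercentile(p,[2,50,98],axis=0).round())
m=(abs(P[...,0]-426)<4)&(P[...,1]>-90)&(P[...,1]<100)
for y in range(-90,100,15):
    s=m&(abs(P[...,1]-y)<6);print(y,np.nanpercentile(P[s][:,2],[5,95]).round() if s.any() else None)
cv2.imwrite("pics/c2.png",cv2.resize(im["frame"][150:350,130:330],None,fx=3,fy=3))
E
```

```text
0.61 [[ 419. -100.   40.]
 [ 429.  -77.   74.]
 [ 440.  -20.   85.]]
-90 [ -3. 246.]
-75 [ -0. 411.]
-60 [ 73. 413.]
-45 [ 82. 413.]
-30 [312. 413.]
-15 [ 85. 465.]
0 [464. 475.]
15 None
30 None
45 None
60 None
75 None
90 None
```

View pics/c2.png

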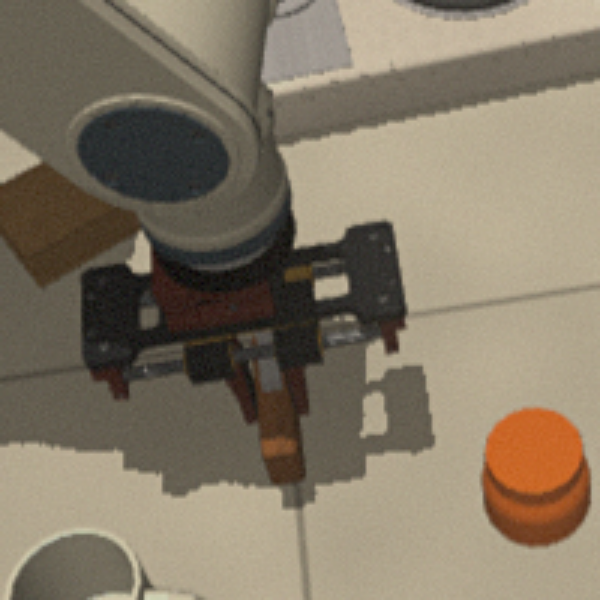

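The hook slipped about 20 mm low in the fingers during the lift. I set it down and regrip at the right height.

{"fn": "servo_tool", "kwargs": {"deltas": [[[0,0,15],[0,0,0]],[[0,0,26],[0,0,0]],[[0,0,31],[0,0,0]],[[0,0,33],[0,0,0]],[[0,0,35],[0,0,0]]]}}

```text
t: 26.93
ee_pos: [427.1, -53.4, 26.2]
orientation: [-2.203, -2.238, 0.001]
ft_force: [0.6, 0.3, -1.7]
width: 21.8
grasp_force: 30.0
```

{"fn": "servo_tool", "kwargs": {"deltas": [[[0,0,0],[0,0,0]],[[0,0,0],[0,0,0]],[[0,0,0],[0,0,0]],[[0,0,0],[0,0,0]]], "grip": 0}}

```text
t: 27.27
ee_pos: [427.8, -53.5, 27.1]
orientation: [2.203, 2.239, 0.001]
ft_force: [0.0, -0.4, 0.9]
width: 43.0
grasp_force: 0.0
```

{"fn": "servo_tool", "kwargs": {"deltas": [[[0,0,0],[0,0,0]],[[0,0,8],[0,0,0]],[[0,0,16],[0,0,0]],[[0,0,20],[0,0,0]],[[0,0,20],[0,0,0]]]}}

```text
t: 27.68
ee_pos: [426.5, -53.3, 5.5]
orientation: [-2.202, -2.238, 0.002]
ft_force: [0.0, -0.4, -0.2]
width: 44.1
grasp_force: 0.0
```

```bash
python3 all.py; python3 hk.py 2>/dev/null
```

```text
[426.5 -53.3   5.5] toolx yaw 90.92 q [-0.15  0.56  2.15  0.    0.43 -0.17]
scene 0.81 333 c [430.  -71.1] ang 88.57 ends [429.3 -99.6] [431.1 -26.8] mid-offsets [ nan  nan  nan -0.4  1.1 -1.3 -5.6  nan]
top 0.66 217 c [426.8  60. ] ang 91.01 ends [427.6  15.7] [426.2  96. ] mid-offsets [ nan  nan  0.2 -0.1 -0.1  0.   nan  nan]
```

{"fn": "servo_tool", "kwargs": {"deltas": [[[0,0,0],[0,0,0]],[[0,0,0],[0,0,0]],[[0,0,0],[0,0,0]],[[0,0,0],[0,0,0]],[[0,0,0],[0,0,0]]], "grip": 1}}

```text
t: 28.3
ee_pos: [427.5, -53.4, 6.8]
orientation: [2.203, 2.239, 0.0]
ft_force: [-0.6, -0.1, 2.5]
width: 21.8
grasp_force: 30.0
```

{"fn": "servo_tool", "kwargs": {"deltas": [[[0,0,0],[0,0,0]],[[0,0,0],[0,0,0]],[[0,0,0],[0,0,0]]]}}

```text
t: 28.55
ee_pos: [427.5, -53.4, 6.8]
orientation: [2.203, 2.239, 0.0]
ft_force: [-0.5, 0.3, 3.6]
width: 22.1
grasp_force: 30.0
```

{"fn": "servo_tool", "kwargs": {"deltas": [[[0,0,-10],[0,0,0]],[[15,0,-30],[0,0,0]],[[40,0,-50],[0,0,0]],[[70,0,-55],[0,0,0]],[[75,0,-55],[0,0,0]]]}}

```text
t: 28.97
ee_pos: [427.0, 24.0, 63.6]
orientation: [2.201, 2.239, 0.004]
ft_force: [-0.2, -0.1, -1.4]
width: 21.7
grasp_force: 30.0
```

```bash
python3 all.py; python3 - <<'E'
from h import *
im=get_image("top");P=cloud(im)
for r in finder.silhouettes("hook",im)[:1]:
    p=P[r["mask"]];p=p[p[:,2]>30];print(r["score"])
    for y in range(-40,190,15):
        s=p[abs(p[:,1]-y)<7.5]
        if len(s)>5: print(y,np.median(s,0).round(1))
im=get_image("scene");P=cloud(im)
for q in("tray","pot"):
    p=P[finder.silhouettes(q,im)[0]["mask"]];p=p[~np.isnan(p[:,0])]
    if q=="tray": print(rect(p[(p[:,2]>22)&(p[:,2]<42)]))
    else:
        for z in range(100,150,6):
            s=p[abs(p[:,2]-z)<3]
            if len(s)>4: print(z,len(s),rect(s))
E
```

```text
[427.   24.   63.6] toolx yaw 90.99 q [0.03 0.43 2.15 0.   0.56 0.01]
0.63
125 [426.5 128.4 107.8]
140 [426.1 139.5 106.5]
155 [426.2 154.3 107.1]
170 [424.1 168.8 106.1]
[799.9  78.9 171.6 164.9   2.8]
100 290 [793.5  83.9  59.   63.6  66.9]
106 27 [795.8  80.   34.9  10.9   3.9]
112 8 [797.8  82.7  19.7   1.8  25.5]
118 29 [795.4  82.2  44.4  16.7   2. ]
124 43 [796.3  82.8  47.7  18.5   3.5]
130 46 [795.4  81.   45.6  16.4   2.4]
136 58 [797.5  86.3  46.5  16.   20.8]
142 112 [795.6  88.5  43.7  18.9  26.4]
```

{"fn": "servo_tool", "kwargs": {"deltas": [[[0,0,0],[0,0,0.1]],[[0,0,0],[0,0,0.22]],[[0,0,0],[0,0,0.34]],[[0,0,0],[0,0,0.46]],[[0,0,0],[0,0,0.58]]]}}

```text
t: 29.63
ee_pos: [425.8, 20.4, 61.2]
orientation: [-2.757, -1.505, 0.002]
ft_force: [0.5, 0.7, -1.7]
width: 21.5
grasp_force: 30.0
```

{"fn": "servo_tool", "kwargs": {"deltas": [[[0,0,0],[0,0,0.12]],[[0,0,0],[0,0,0.24]],[[0,0,0],[0,0,0.36]],[[0,0,0],[0,0,0.48]],[[0,0,0],[0,0,0.6]]]}}

```text
t: 30.05
ee_pos: [425.7, 20.4, 61.1]
orientation: [-3.079, -0.623, 0.002]
ft_force: [0.0, 0.4, -0.8]
width: 21.6
grasp_force: 30.0
```

{"fn": "servo_tool", "kwargs": {"deltas": [[[0,0,0],[0,0,0.12]],[[0,0,0],[0,0,0.24]],[[0,0,0],[0,0,0.327]],[[0,0,0],[0,0,0.327]],[[0,0,0],[0,0,0.327]]]}}

```text
t: 30.47
ee_pos: [425.9, 20.7, 61.3]
orientation: [3.139, 0.127, -0.002]
ft_force: [-1.0, -0.6, -2.2]
width: 21.8
grasp_force: 30.0
```

{"fn": "servo_tool", "kwargs": {"deltas": [[[20,-4,0],[0,0,0]],[[40,-7,0],[0,0,0]],[[60,-11,0],[0,0,0]],[[76,-15,0],[0,0,0]],[[80,-15,0],[0,0,0]]]}}

```text
t: 30.88
ee_pos: [507.6, 43.1, 61.7]
orientation: [-3.139, -0.129, -0.004]
ft_force: [0.2, 0.4, -1.8]
width: 22.0
grasp_force: 30.0
```

```bash
python3 all.py; python3 - <<'E'
from h import *
im=get_image("scene");P=cloud(im);cv2.imwrite("pics/hk3.png",cv2.resize(im["frame"][120:330,180:460],None,fx=2.7,fy=2.7))
s=(P[...,2]>85)&(P[...,2]<115)&(P[...,0]>560)&(P[...,0]<690)&(abs(P[...,1]-55)<60)
p=P[s];print(len(p),p.min(0).round(),p.max(0).round(),rect(p))
for x in range(560,690,15):
    q=p[abs(p[:,0]-x)<7.5]
    if len(q)>4: print(x,len(q),np.median(q,0).round(1))
E
```

```text
[507.6  43.1  61.7] toolx yaw 4.71 q [0.06 0.51 1.98 0.   0.65 1.55]
421 [560.  35.  85.] [660.  70. 108.] [610.5  54.1  35.5  99.6  88. ]
560 28 [563.6  43.9 103.1]
575 57 [575.1  44.6 103.4]
590 58 [590.   46.2 103.3]
605 57 [605.2  47.  103. ]
620 56 [619.7  47.2 103.6]
635 55 [635.3  49.3 103.3]
650 87 [653.5  51.1 102.7]
665 23 [658.9  43.8 102.7]
```

View pics/hk3.png

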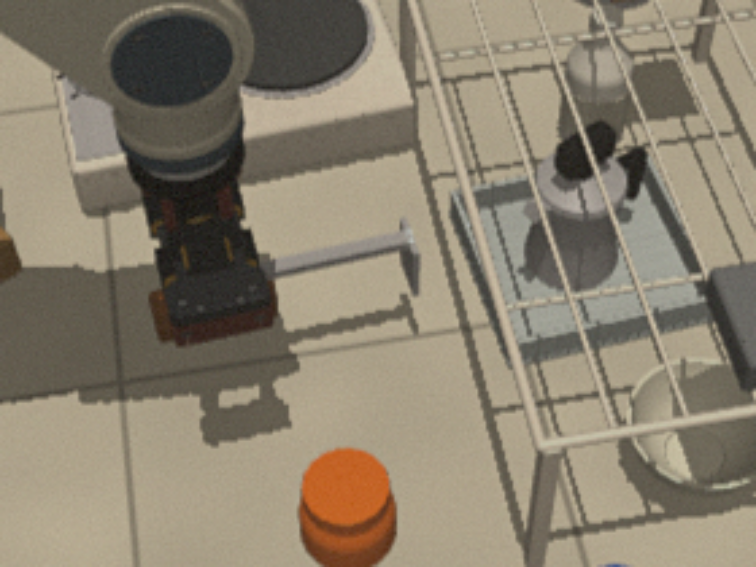

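The hook is level, with its lip at crop (410,255) heading for the tray's front wall. Now I go over the wall and lower.

{"fn": "servo_tool", "kwargs": {"deltas": [[[20,-4,0],[0,0,0]],[[40,-7,0],[0,0,0]],[[60,-11,0],[0,0,0]],[[76,-14,0],[0,0,0]],[[81,-14.3,0],[0,0,0]]]}}

```text
t: 31.35
ee_pos: [585.5, 63.5, 61.5]
orientation: [-3.139, -0.127, -0.001]
ft_force: [0.4, 0.3, -2.2]
width: 21.9
grasp_force: 30.0
```

{"fn": "servo_tool", "kwargs": {"deltas": [[[0,0,0],[0,0,0]],[[0,0,10],[0,0,0]],[[0,0,22],[0,0,0]],[[0,0,34],[0,0,0]],[[0,0,42],[0,0,0]]]}}

```text
t: 31.77
ee_pos: [582.3, 63.2, 17.4]
orientation: [3.139, 0.125, -0.005]
ft_force: [-0.5, 0.9, -0.6]
width: 21.7
grasp_force: 30.0
```

{"fn": "servo_tool", "kwargs": {"deltas": [[[0,0,0],[0,0,0]],[[0,0,0],[0,0,0]]]}}

```text
t: 31.93
ee_pos: [583.3, 63.5, 18.5]
orientation: [3.139, 0.125, -0.004]
ft_force: [0.5, 0.2, -1.6]
width: 21.9
grasp_force: 30.0
```

```bash
python3 all.py; python3 - <<'E'
from h import *
im=get_image("scene");P=cloud(im);cv2.imwrite("pics/hk4.png",cv2.resize(im["frame"][120:330,180:460],None,fx=2.7,fy=2.7))
s=(P[...,2]>48)&(P[...,2]<72)&(P[...,0]>640)&(P[...,0]<760)&(abs(P[...,1]-70)<40)
p=P[s];print(len(p),p.min(0).round(),p.max(0).round(),rect(p))
E
```

```text
[583.3  63.5  18.5] toolx yaw 4.57 q [0.09 0.66 1.81 0.   0.67 1.58]
335 [640.  55.  49.] [737.  91.  64.] [689.4  75.1  35.8  97.3  86.8]
```

View pics/hk4.png

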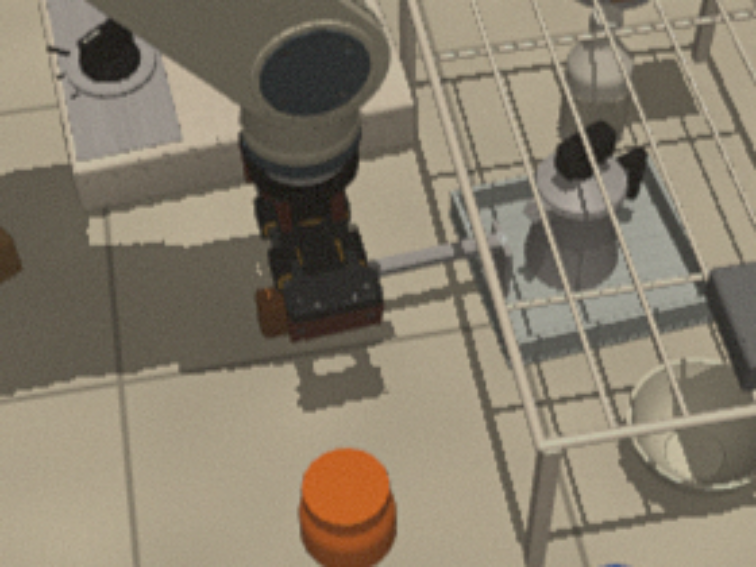

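The lip (crop ~(495,262)) is inside the tray, behind the front wall. Pulling now.

{"fn": "servo_tool", "kwargs": {"deltas": [[[-4,0,0],[0,0,0]],[[-8,0,0],[0,0,0]],[[-13,0,0],[0,0,0]],[[-20,0,0],[0,0,0]],[[-29,0,0],[0,0,0]]]}}

```text
t: 32.4
ee_pos: [556.2, 61.4, 20.3]
orientation: [-3.139, -0.125, -0.004]
ft_force: [3.5, 0.3, -1.7]
width: 21.7
grasp_force: 30.0
```

{"fn": "servo_tool", "kwargs": {"deltas": [[[-10,0,0],[0,0,0]],[[-20,0,0],[0,0,0]],[[-30,0,0],[0,0,0]],[[-40,0,0],[0,0,0]],[[-50,0,0],[0,0,0]]]}}

```text
t: 32.82
ee_pos: [505.4, 57.3, 20.1]
orientation: [-3.139, -0.125, -0.003]
ft_force: [5.2, 0.1, -0.3]
width: 21.4
grasp_force: 30.0
```

{"fn": "servo_tool", "kwargs": {"deltas": [[[-10,0,0],[0,0,0]],[[-20,0,0],[0,0,0]],[[-30,0,0],[0,0,0]],[[-40,0,0],[0,0,0]],[[-50,0,0],[0,0,0]]]}}

```text
t: 33.23
ee_pos: [455.7, 53.3, 20.1]
orientation: [-3.139, -0.125, -0.003]
ft_force: [5.4, 0.8, 0.6]
width: 21.8
grasp_force: 30.0
```

```bash
cat > tp.py <<'E'
from h import *
import sys
for n in("scene","top"):
    im=get_image(n);P=cloud(im)
    if len(sys.argv)>1: cv2.imwrite(f"pics/{sys.argv[1]}_{n}.png",im["frame"])
    for q in("tray","pot"):
        rs=finder.silhouettes(q,im)
        if not rs: print(n,q,"-");continue
        p=P[rs[0]["mask"]];p=p[~np.isnan(p[:,0])]
        if q=="tray": print(n,q,rect(p[(p[:,2]>22)&(p[:,2]<42)]))
        else:
            for a,b in((95,110),(114,126),(126,152)):
                s=p[(p[:,2]>a)&(p[:,2]<b)]
                if len(s)>6: print(n,a,b,len(s),rect(s),s.max(0).round())
    if n=="scene":
        s=(abs(P[...,2]-157)<7)&(P[...,1]>-180)&(P[...,1]<300)&(P[...,0]>660)
        p=P[s]
        for y in(-120,-60,100,180,260):
            t=p[abs(p[:,1]-y)<12]
            if len(t): print("shelf front",y,np.percentile(t[:,0],1).round(1))
E
python3 all.py; python3 tp.py pull
```

```text
[455.7  53.3  20.1] toolx yaw 4.57 q [0.09 0.55 2.09 0.   0.5  1.58]
scene tray [682.2  71.1 170.4 163.7   4.5]
scene 95 110 455 [672.7  73.1  60.3  66.3  69.6] [704. 110. 109.]
scene 114 126 71 [677.5  71.8  43.9  13.9   7.4] [698.  82. 126.]
scene 126 152 249 [675.7  79.5  45.3  21.5  25.4] [696.  94. 146.]
shelf front -120 692.0
shelf front -60 692.3
shelf front 100 692.6
shelf front 180 692.9
shelf front 260 692.2
top tray [678.9  72.  171.4 160.3   4.4]
top 95 110 528 [671.   81.3  68.6  74.   77.6] [708. 115. 109.]
top 114 126 9 [665.9  84.1  42.6  14.2  54.2] [684.  97. 126.]
top 126 152 203 [673.7  81.1  46.   20.1  26. ] [696.  98. 150.]
```

{"fn": "servo_tool", "kwargs": {"deltas": [[[-10,0,0],[0,0,0]],[[-20,0,0],[0,0,0]],[[-30,0,0],[0,0,0]],[[-40,0,0],[0,0,0]],[[-48,0,0],[0,0,0]]]}}

```text
t: 33.95
ee_pos: [407.1, 49.4, 19.9]
orientation: [-3.139, -0.125, -0.002]
ft_force: [4.9, 0.1, 0.1]
width: 21.7
grasp_force: 30.0
```

{"fn": "servo_tool", "kwargs": {"deltas": [[[-5,0,0],[0,0,0]],[[-7,0,0],[0,0,0]],[[-7,0,0],[0,0,0]]]}}

```text
t: 34.2
ee_pos: [400.3, 48.9, 19.8]
orientation: [3.139, 0.125, -0.001]
ft_force: [1.8, -0.0, 0.6]
width: 22.0
grasp_force: 30.0
```

{"fn": "servo_tool", "kwargs": {"deltas": [[[5,0,0],[0,0,0]],[[7,0,0],[0,0,0]],[[7,0,0],[0,0,0]]]}}

```text
t: 34.45
ee_pos: [407.8, 49.5, 19.4]
orientation: [3.139, 0.125, -0.002]
ft_force: [-0.1, 0.4, -0.6]
width: 21.7
grasp_force: 30.0
```

{"fn": "servo_tool", "kwargs": {"deltas": [[[0,0,-10],[0,0,0]],[[0,0,-25],[0,0,0]],[[0,0,-45],[0,0,0]],[[0,0,-60],[0,0,0]],[[0,0,-60],[0,0,0]]]}}

```text
t: 34.87
ee_pos: [408.8, 49.6, 81.4]
orientation: [-3.139, -0.125, -0.004]
ft_force: [0.1, -0.6, -1.8]
width: 22.4
grasp_force: 30.0
```

```bash
python3 all.py; python3 tp.py pull2
```

```text
[408.8  49.6  81.4] toolx yaw 4.57 q [0.09 0.37 2.18 0.   0.59 1.58]
scene tray [626.7  66.2 169.9 162.1   4.2]
scene 95 110 504 [618.6  70.3  58.2  73.8  81.7] [656. 102. 110.]
scene 114 126 72 [623.9  68.2  45.5  15.    7.5] [645.  79. 126.]
scene 126 152 278 [622.9  75.4  45.2  22.3  26.9] [646.  92. 145.]
shelf front -120 691.9
shelf front -60 692.4
shelf front 100 692.4
shelf front 180 692.8
shelf front 260 692.4
top tray [626.8  68.  171.  160.5   4.6]
top 95 110 539 [619.8  77.8  70.5  72.8  76.4] [655. 111. 109.]
top 114 126 10 [610.8  79.3  37.1  15.3  56.2] [628.  90. 126.]
top 126 152 200 [622.5  77.   46.5  19.9  26.5] [646.  93. 148.]
```

View pics/pull2_scene.png

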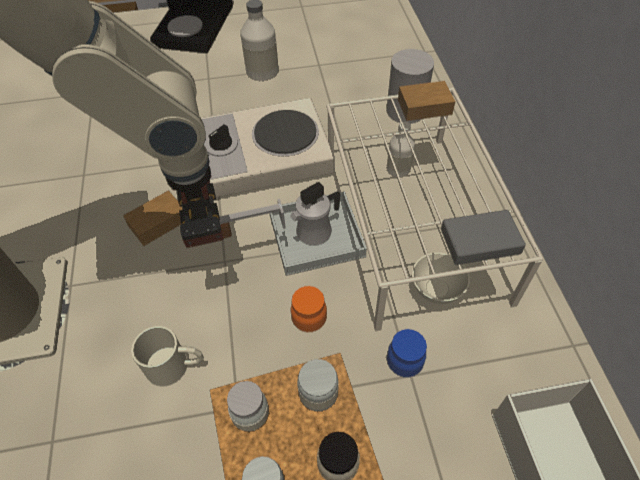

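The pot (scene (313,205)) and the tray are clear of the shelf, and the jars are still on the mat. I lay the hook back where it was.

{"fn": "servo_tool", "kwargs": {"deltas": [[[-1.6,20,0],[0,0,0]],[[-3.6,45,0],[0,0,0]],[[-5.6,70,0],[0,0,0]],[[-7.5,94,0],[0,0,0]],[[-8.2,101.7,0],[0,0,0]]]}}

```text
t: 35.58
ee_pos: [407.5, -54.5, 79.0]
orientation: [3.139, 0.123, -0.002]
ft_force: [0.0, 0.2, -0.8]
width: 21.5
grasp_force: 30.0
```

{"fn": "servo_tool", "kwargs": {"deltas": [[[0,0,0],[0,0,-0.1]],[[0,0,0],[0,0,-0.22]],[[0,0,0],[0,0,-0.34]],[[0,0,0],[0,0,-0.46]],[[0,0,0],[0,0,-0.58]]]}}

```text
t: 36.0
ee_pos: [407.4, -52.2, 79.1]
orientation: [-2.969, -1.026, 0.002]
ft_force: [0.2, 0.5, -2.4]
width: 22.2
grasp_force: 30.0
```

{"fn": "servo_tool", "kwargs": {"deltas": [[[0,0,0],[0,0,-0.12]],[[0,0,0],[0,0,-0.24]],[[0,0,0],[0,0,-0.36]],[[0,0,0],[0,0,-0.48]],[[0,0,0],[0,0,-0.6]]]}}

```text
t: 36.42
ee_pos: [407.4, -52.1, 79.1]
orientation: [-2.532, -1.858, 0.001]
ft_force: [-0.6, 0.2, -1.1]
width: 22.0
grasp_force: 30.0
```

{"fn": "servo_tool", "kwargs": {"deltas": [[[0,0,0],[0,0,-0.12]],[[0,0,0],[0,0,-0.24]],[[0,0,0],[0,0,-0.327]],[[0,0,0],[0,0,-0.327]],[[0,0,0],[0,0,-0.327]]]}}

```text
t: 36.83
ee_pos: [407.5, -52.2, 79.2]
orientation: [-2.206, -2.236, 0.001]
ft_force: [-0.5, 0.2, -1.6]
width: 21.8
grasp_force: 30.0
```

{"fn": "servo_tool", "kwargs": {"deltas": [[[0,8,10],[0,0,0]],[[0,16,30],[0,0,0]],[[0,18,48],[0,0,0]],[[0,18,58],[0,0,0]],[[0,18,64],[0,0,0]]]}}

```text
t: 37.25
ee_pos: [424.9, -52.0, 14.3]
orientation: [-2.204, -2.236, 0.002]
ft_force: [-0.1, 0.5, -0.7]
width: 21.9
grasp_force: 30.0
```

{"fn": "servo_tool", "kwargs": {"deltas": [[[0,0,3],[0,0,0]],[[0,0,6],[0,0,0]],[[0,0,8.5],[0,0,0]],[[0,0,8.5],[0,0,0]]]}}

```text
t: 37.58
ee_pos: [425.9, -52.3, 7.3]
orientation: [2.204, 2.239, 0.0]
ft_force: [0.3, 0.3, -1.4]
width: 21.7
grasp_force: 30.0
```

```bash
python3 all.py; python3 - <<'E'
from h import *
im=get_image("top");P=cloud(im)
for r in finder.silhouettes("hook",im)[:1]:
    p=P[r["mask"]];p=p[p[:,2]>30]
    for y in range(-105,120,15):
        s=p[abs(p[:,1]-y)<7.5]
        if len(s)>5: print(y,np.median(s,0).round(1))
E
```

```text
[425.9 -52.3   7.3] toolx yaw 90.89 q [-0.15  0.56  2.16  0.    0.43 -0.17]
15 [427.8  18.1  51.1]
30 [425.8  29.8  51.4]
45 [426.2  45.7  51.4]
60 [425.9  60.3  50.7]
75 [425.4  74.5  51.1]
90 [425.   92.7  50.6]
```

{"fn": "servo_tool", "kwargs": {"deltas": [[[0,0,0],[0,0,0]],[[0,0,0],[0,0,0]],[[0,0,0],[0,0,0]],[[0,0,0],[0,0,0]],[[0,0,0],[0,0,0]]], "grip": 0}}

```text
t: 38.1
ee_pos: [425.9, -52.3, 7.3]
orientation: [2.204, 2.239, 0.0]
ft_force: [0.0, -1.0, -0.2]
width: 43.3
grasp_force: 0.0
```

{"fn": "servo_tool", "kwargs": {"deltas": [[[0,0,-15],[0,0,0]],[[0,0,-50],[0,0,0]],[[0,0,-88],[0,0,0]],[[0,0,-126],[0,0,0]],[[0,0,-164],[0,0,0]]]}}

```text
t: 38.52
ee_pos: [425.2, -52.2, 172.8]
orientation: [-2.203, -2.239, 0.001]
ft_force: [0.8, -0.4, 0.2]
width: 44.1
grasp_force: 0.0
```

{"fn": "servo_tool", "kwargs": {"deltas": [[[0,0,-30],[0,0,0]],[[0,0,-40],[0,0,0]],[[0,0,-40],[0,0,0]]]}}

```text
t: 38.77
ee_pos: [427.6, -52.5, 214.2]
orientation: [2.2, 2.235, 0.006]
ft_force: [0.1, -0.1, 0.4]
width: 44.1
grasp_force: 0.0
```

```bash
python3 all.py; python3 hk.py fin 2>/dev/null; python3 tp.py
```

```text
[427.6 -52.5 214.2] toolx yaw 90.92 q [-0.15  0.14  2.05  0.    0.94 -0.17]
scene 0.64 811 c [427.5 -17.3] ang 92.33 ends [430.8 -97.8] [422.9  96. ] mid-offsets [ 2.2  1.5 -0.2 -0.9 -0.3 -0.6 -1.1 -1.7]
top 0.6 217 c [425.5  65. ] ang 91.78 ends [426.8  22.7] [424.5  97. ] mid-offsets [ nan  nan  0.2  0.1 -0.4 -0.3  nan  nan]
scene tray [627.4  67.4 171.2 164.8   4.6]
scene 95 110 501 [618.5  69.6  54.8  75.5  84.8] [657.  98. 110.]
scene 114 126 73 [624.5  67.3  45.9  15.9  10.5] [646.  79. 126.]
scene 126 152 274 [622.3  74.5  44.7  21.3  28.3] [645.  91. 144.]
shelf front -120 692.0
shelf front -60 692.3
shelf front 100 692.3
shelf front 180 692.7
shelf front 260 692.6
top tray [627.5  67.9 172.3 160.2   4.6]
top 95 110 537 [619.8  77.2  69.1  72.1  77.5] [655. 112. 109.]
top 114 126 7 [602.9  67.4   1.6  17.7  26. ] [607.  76. 124.]
top 126 152 201 [622.2  76.9  44.8  19.8  26.5] [645.  93. 148.]
```

{"fn": "servo_tool", "kwargs": {"deltas": [[[15,24,0],[0,0,0]],[[35,55,0],[0,0,0]],[[55,87,0],[0,0,0]],[[75,118,0],[0,0,0]],[[95,150,0],[0,0,0]]], "grip": -0.4}}

```text
t: 39.68
ee_pos: [575.4, 46.2, 210.7]
orientation: [-2.203, -2.239, 0.001]
ft_force: [0.5, 0.1, -0.3]
width: 61.3
grasp_force: 0.0
```

{"fn": "servo_tool", "kwargs": {"deltas": [[[20,31,0],[0,0,0]],[[30.4,47.5,0],[0,0,0]],[[30.4,47.5,0],[0,0,0]]]}}

```text
t: 39.93
ee_pos: [624.3, 78.5, 210.5]
orientation: [2.201, 2.241, 0.002]
ft_force: [-0.2, -0.7, 0.7]
width: 61.5
grasp_force: 0.0
```

{"fn": "servo_tool", "kwargs": {"deltas": [[[0,0,0],[0,0,0.12]],[[0,0,0],[0,0,0.24]],[[0,0,0],[0,0,0.36]],[[0,0,0],[0,0,0.48]],[[0,0,0],[0,0,0.6]]]}}

```text
t: 40.35
ee_pos: [620.0, 75.6, 210.6]
orientation: [-2.771, -1.479, 0.003]
ft_force: [0.7, -0.0, -0.3]
width: 61.8
grasp_force: 0.0
```

{"fn": "servo_tool", "kwargs": {"deltas": [[[0,0,0],[0,0,0.12]],[[0,0,0],[0,0,0.24]],[[0,0,0],[0,0,0.36]],[[0,0,0],[0,0,0.48]],[[0,0,0],[0,0,0.515]]]}}

```text
t: 40.77
ee_pos: [620.0, 75.5, 210.7]
orientation: [-3.057, -0.724, 0.003]
ft_force: [-0.0, 0.2, 0.5]
width: 61.7
grasp_force: 0.0
```

{"fn": "servo_tool", "kwargs": {"deltas": [[[0,0,20],[0,0,0]],[[0,0,40],[0,0,0]],[[0,0,50],[0,0,0]],[[0,0,50],[0,0,0]],[[0,0,50],[0,0,0]]]}}

```text
t: 41.18
ee_pos: [620.6, 75.9, 160.8]
orientation: [-3.055, -0.734, 0.003]
ft_force: [-0.1, -0.4, -0.8]
width: 61.5
grasp_force: 0.0
```

```bash
python3 all.py; python3 - <<'E'
from h import *
im=get_image("scene");cv2.imwrite("pics/potg.png",cv2.resize(im["frame"][110:260,240:400],None,fx=4,fy=4))
E
```

```text
[620.6  75.9 160.8] toolx yaw 27.01 q [ 0.1   0.5   1.67 -0.    0.97  1.2 ]
```

View pics/potg.png

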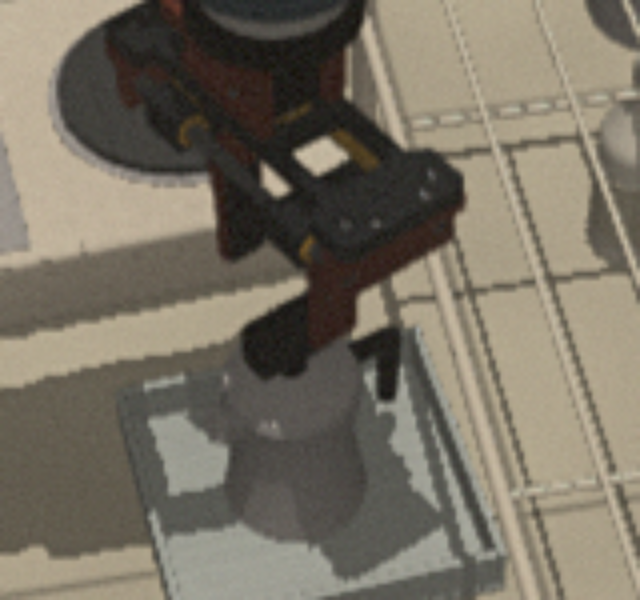

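{"fn": "servo_tool", "kwargs": {"deltas": [[[0,0,20],[0,0,0]],[[0,0,38],[0,0,0]],[[0,0,48],[0,0,0]],[[0,0,51],[0,0,0]],[[0,0,51],[0,0,0]]]}}

```text
t: 41.65
ee_pos: [621.2, 76.3, 110.1]
orientation: [-3.054, -0.734, 0.001]
ft_force: [-0.6, -0.4, 0.0]
width: 61.4
grasp_force: 0.0
```

{"fn": "servo_tool", "kwargs": {"deltas": [[[0,0,0],[0,0,0]],[[0,0,0],[0,0,0]],[[0,0,0],[0,0,0]],[[0,0,0],[0,0,0]],[[0,0,0],[0,0,0]]], "grip": 1}}

```text
t: 42.07
ee_pos: [621.6, 76.3, 110.7]
orientation: [3.054, 0.734, 0.001]
ft_force: [-0.5, 0.8, 0.4]
width: 31.2
grasp_force: 0.0
```

{"fn": "servo_tool", "kwargs": {"deltas": [[[0,0,0],[0,0,0]],[[0,0,0],[0,0,0]],[[0,0,0],[0,0,0]],[[0,0,0],[0,0,0]],[[0,0,0],[0,0,0]]]}}

```text
t: 42.48
ee_pos: [621.2, 76.4, 110.1]
orientation: [-3.054, -0.734, 0.0]
ft_force: [-0.7, 0.9, 0.1]
width: 19.7
grasp_force: 30.0
```

{"fn": "servo_tool", "kwargs": {"deltas": [[[0,0,0],[0,0,0]],[[0,0,-5],[0,0,0]],[[0,0,-20],[0,0,0]],[[0,0,-38],[0,0,0]],[[0,0,-45],[0,0,0]]]}}

```text
t: 42.9
ee_pos: [622.0, 76.2, 156.8]
orientation: [3.054, 0.734, 0.003]
ft_force: [0.7, -0.3, -3.6]
width: 20.1
grasp_force: 30.0
```

{"fn": "servo_tool", "kwargs": {"deltas": [[[-6,-3,-6],[0,0,0]],[[-16,-8,-18],[0,0,0]],[[-27,-14,-34],[0,0,0]],[[-34,-17.5,-48],[0,0,0]],[[-35.6,-18.2,-55],[0,0,0]]]}}

```text
t: 43.32
ee_pos: [579.7, 76.3, 211.0]
orientation: [-3.054, -0.734, 0.001]
ft_force: [-0.6, -0.5, -4.7]
width: 19.9
grasp_force: 30.0
```

{"fn": "servo_tool", "kwargs": {"deltas": [[[8,-14,0],[0,0,0]],[[22,-36,0],[0,0,0]],[[37,-61,0],[0,0,0]],[[52,-86,0],[0,0,0]],[[67,-111,0],[0,0,0]]]}}

```text
t: 43.73
ee_pos: [590.2, 206.6, 209.5]
orientation: [3.055, 0.733, -0.001]
ft_force: [0.6, -0.1, -4.9]
width: 19.9
grasp_force: 30.0
```

{"fn": "servo_tool", "kwargs": {"deltas": [[[15,-25,0],[0,0,0]],[[31,-51,0],[0,0,0]],[[46,-76,0],[0,0,0]],[[58,-96,0],[0,0,0]],[[66.5,-109.2,0],[0,0,0]]]}}

```text
t: 44.15
ee_pos: [599.7, 335.4, 209.1]
orientation: [-3.054, -0.736, 0.001]
ft_force: [0.9, -0.7, -4.5]
width: 19.9
grasp_force: 30.0
```

{"fn": "servo_tool", "kwargs": {"deltas": [[[0,0,0],[0,0,0]],[[0,0,0],[0,0,0]],[[0,0,10],[0,0,0]],[[0,0,20],[0,0,0]],[[0,0,25],[0,0,0]]]}}

```text
t: 44.57
ee_pos: [599.3, 331.3, 183.0]
orientation: [3.054, 0.732, -0.004]
ft_force: [-0.0, 0.3, -4.5]
width: 19.7
grasp_force: 30.0
```

```bash
python3 all.py; python3 - <<'E'
from h import *
im=get_image("scene");cv2.imwrite("pics/potp.png",cv2.resize(im["frame"][60:220,190:360],None,fx=3.5,fy=3.5))
P=cloud(im);p=P[finder.silhouettes("pot",im)[0]["mask"]];print(np.nanpercentile(p,[2,50,98],axis=0).round())
E
```

```text
[599.3 331.3 183. ] toolx yaw 26.96 q [ 0.49  0.55  1.51 -0.    1.08  1.59]
[[565. 293.  81.]
 [599. 308. 147.]
 [658. 356. 213.]]
```

View pics/potp.png

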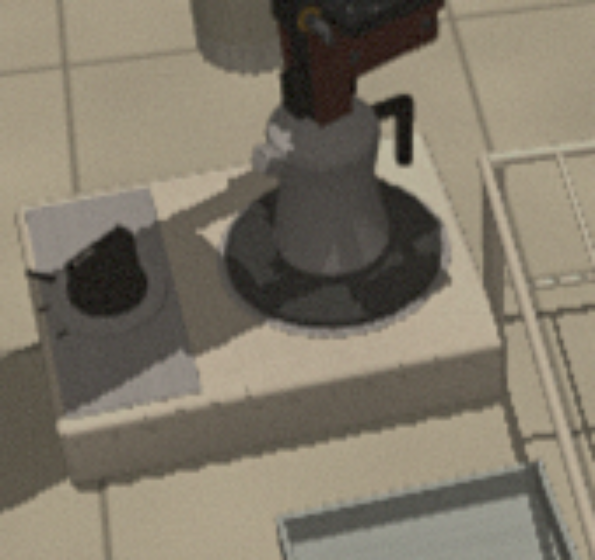

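The pot hangs centred over the disc. I lower and release it.

{"fn": "servo_tool", "kwargs": {"deltas": [[[0,0,3],[0,0,0]],[[0,0,6],[0,0,0]],[[0,0,8.5],[0,0,0]],[[0,0,10.5],[0,0,0]],[[0,0,12],[0,0,0]]]}}

```text
t: 45.08
ee_pos: [600.1, 333.2, 173.1]
orientation: [-3.055, -0.734, 0.0]
ft_force: [-7.2, -0.3, 23.3]
width: 19.7
grasp_force: 30.0
```

{"fn": "servo_tool", "kwargs": {"deltas": [[[0,0,0],[0,0,0]],[[0,0,0],[0,0,0]]]}}

```text
t: 45.25
ee_pos: [600.2, 333.2, 173.3]
orientation: [-3.054, -0.734, -0.0]
ft_force: [-0.1, -0.7, -4.3]
width: 19.9
grasp_force: 30.0
```

{"fn": "servo_tool", "kwargs": {"deltas": [[[0,0,0],[0,0,0]],[[0,0,0],[0,0,0]],[[0,0,0],[0,0,0]],[[0,0,0],[0,0,0]],[[0,0,0],[0,0,0]]], "grip": -0.3}}

```text
t: 45.67
ee_pos: [600.4, 333.3, 173.6]
orientation: [-3.054, -0.734, -0.001]
ft_force: [-0.7, -0.0, 0.2]
width: 49.7
grasp_force: 0.0
```

{"fn": "servo_tool", "kwargs": {"deltas": [[[0,0,-8],[0,0,0]],[[0,0,-25],[0,0,0]],[[0,0,-45],[0,0,0]],[[0,0,-65],[0,0,0]],[[0,0,-70],[0,0,0]]]}}

```text
t: 46.08
ee_pos: [601.8, 334.0, 247.5]
orientation: [-3.053, -0.734, -0.009]
ft_force: [0.8, 1.4, 0.7]
width: 57.1
grasp_force: 0.0
```

```bash
python3 all.py; python3 - <<'E'
from h import *
im0=cv2.imread("pics/top0.png")
im=get_image("top");a=cv2.resize(im0[310:370,130:215],None,fx=4.6,fy=4.6,interpolation=cv2.INTER_CUBIC)
im2=get_image("scene");b=cv2.resize(im2["frame"][112:172,190:275],None,fx=4.6,fy=4.6,interpolation=cv2.INTER_CUBIC)
cv2.imwrite("pics/dial.png",np.hstack([a,b]))
P=cloud(im2);p=P[finder.silhouettes("pot",im2)[0]["mask"]];print(np.nanpercentile(p,[2,50,98],axis=0).round())
for n,i in(("top",im),("scene",im2)):
    P=cloud(i);m=(P[...,2]>88)&(P[...,2]<115)&(P[...,0]>400)&(P[...,0]<500)&(P[...,1]>260)&(P[...,1]<380)
    print(n,"dialbar",m.sum(),rect(P[m]) if m.sum()>10 else "")
    for X in((451.8,319.3,104),(451.8,319.3,72),(471.8,319.3,72),(451.8,339.3,72)): print(proj(i,X)[:2].round(1))
E
```

```text
[601.8 334.  247.5] toolx yaw 27.03 q [0.49 0.49 1.46 0.   1.18 1.59]
[[565. 296.  69.]
 [603. 313. 147.]
 [659. 358. 204.]]
top dialbar 100 [452.4 316.4  45.2  11.8  31.8]
[171.6 337.9]
[175.8 338.5]
[175.3 329.3]
[166.7 339.4]
scene dialbar 183 [451.8 319.   50.3  18.6  38. ]
[217.3 130.5]
[219.7 141.2]
[228.6 140. ]
[219.1 135.2]
```

View pics/dial.png

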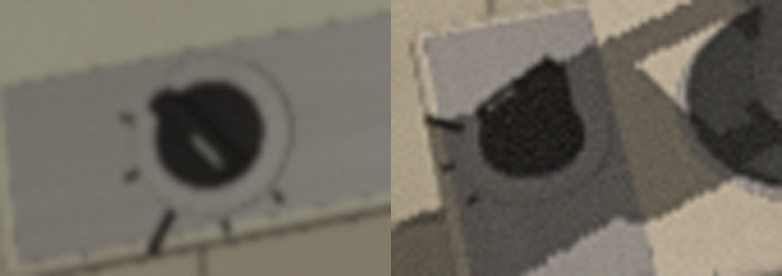

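The left crop shows the dial. The short marks start at lower right (279,197), the long mark is at (160,232), and the white pointer sits at the bar's lower-right end, so the dial is near 0 and has to turn clockwise about 75°. To stay in joint 6's range I'll grip with the tool half-turned. I'm moving there and measuring the mark angles.

{"fn": "servo_tool", "kwargs": {"deltas": [[[-25,-10,0],[0,0,0]],[[-55,-22,0],[0,0,0]],[[-85,-34,0],[0,0,0]],[[-115,-46,0],[0,0,0]],[[-139.3,-55.5,0],[0,0,0]]]}}

```text
t: 46.65
ee_pos: [447.8, 318.1, 241.3]
orientation: [3.053, 0.734, -0.006]
ft_force: [-0.5, 0.8, -1.0]
width: 57.4
grasp_force: 0.0
```

{"fn": "servo_tool", "kwargs": {"deltas": [[[0,0,0],[0,0,-0.12]],[[0,0,0],[0,0,-0.24]],[[0,0,0],[0,0,-0.36]],[[0,0,0],[0,0,-0.48]],[[0,0,0],[0,0,-0.6]]]}}

```text
t: 47.07
ee_pos: [450.0, 318.8, 241.7]
orientation: [2.696, 1.612, -0.004]
ft_force: [-0.1, 0.6, 1.1]
width: 57.4
grasp_force: 0.0
```

{"fn": "servo_tool", "kwargs": {"deltas": [[[0,0,0],[0,0,-0.12]],[[0,0,0],[0,0,-0.24]],[[0,0,0],[0,0,-0.36]],[[0,0,0],[0,0,-0.48]],[[0,0,0],[0,0,-0.6]]]}}

```text
t: 47.48
ee_pos: [450.0, 318.7, 241.6]
orientation: [-2.099, -2.336, 0.004]
ft_force: [0.2, 0.2, 0.7]
width: 57.1
grasp_force: 0.0
```

{"fn": "servo_tool", "kwargs": {"deltas": [[[0,0,0],[0,0,-0.12]],[[0,0,0],[0,0,-0.24]],[[0,0,0],[0,0,-0.36]],[[0,0,0],[0,0,-0.48]],[[0,0,0],[0,0,-0.6]]]}}

```text
t: 47.9
ee_pos: [450.0, 318.7, 241.6]
orientation: [-1.314, -2.852, 0.004]
ft_force: [-0.1, -0.2, -0.2]
width: 56.9
grasp_force: 0.0
```

{"fn": "servo_tool", "kwargs": {"deltas": [[[0,0,0],[0,0,-0.12]],[[0,0,0],[0,0,-0.24]],[[0,0,0],[0,0,-0.36]],[[0,0,0],[0,0,-0.48]],[[0,0,0],[0,0,-0.6]]]}}

```text
t: 48.32
ee_pos: [450.0, 318.7, 241.6]
orientation: [-0.413, -3.112, 0.003]
ft_force: [-0.1, -0.8, -0.3]
width: 57.3
grasp_force: 0.0
```

{"fn": "servo_tool", "kwargs": {"deltas": [[[0,0,0],[0,0,-0.12]],[[0,0,0],[0,0,-0.24]],[[0,0,0],[0,0,-0.36]],[[0,0,0],[0,0,-0.48]],[[0,0,0],[0,0,-0.6]]]}}

```text
t: 48.73
ee_pos: [450.0, 318.7, 241.6]
orientation: [0.525, -3.095, 0.002]
ft_force: [-0.6, -0.2, -0.2]
width: 57.3
grasp_force: 0.0
```

{"fn": "servo_tool", "kwargs": {"deltas": [[[0,0,0],[0,0,-0.12]],[[0,0,0],[0,0,-0.24]],[[0,0,0],[0,0,-0.36]],[[0,0,0],[0,0,-0.375]],[[0,0,0],[0,0,-0.375]]]}}

```text
t: 49.15
ee_pos: [450.2, 318.9, 242.0]
orientation: [1.081, -2.948, 0.001]
ft_force: [-0.6, -0.3, -0.1]
width: 56.9
grasp_force: 0.0
```

```bash
python3 all.py; python3 - <<'E'
from h import *
for n in("top","scene"):
    im=get_image(n);f=cv2.imread(f"pics/{n}0.png");g=f.min(-1).astype(float)
    v,u=np.indices(g.shape);d=np.linalg.inv(im["K"])@np.stack([u.ravel(),v.ravel(),np.ones(u.size)]);d=im["pose"][:3,:3]@d
    o=im["pose"][:3,3];t=(60.5-o[2])/d[2];X=(o[:2,None]+t*d[:2]).T.reshape(480,640,2)-[451.8,319.3]
    r=np.hypot(*X.transpose(2,0,1));a=np.degrees(np.arctan2(X[...,1],X[...,0]))%360
    # dark profile by angle in the ring of marks
    for lo,hi in((41,47),(47,56)):
        m=(r>lo)&(r<hi);print(n,lo,[(c,int(g[m&(abs(a-c)<3)].min())) for c in range(60,240,5) if (m&(abs(a-c)<3)).any()])
E
```

```text
[450.2 318.9 242. ] toolx yaw -139.73 q [ 0.59  0.29  1.77  0.    1.07 -1.68]
top 41 [(60, 106), (65, 104), (70, 90), (75, 73), (80, 92), (85, 104), (90, 104), (95, 104), (100, 104), (105, 77), (110, 66), (115, 86), (120, 107), (125, 105), (130, 101), (135, 101), (140, 73), (145, 47), (150, 60), (155, 105), (160, 107), (165, 107), (170, 108), (175, 97), (180, 70), (185, 70), (190, 111), (195, 113), (200, 112), (205, 111), (210, 107), (215, 91), (220, 68), (225, 88), (230, 111), (235, 112)]
top 47 [(60, 104), (65, 105), (70, 92), (75, 80), (80, 102), (85, 104), (90, 105), (95, 105), (100, 105), (105, 88), (110, 75), (115, 100), (120, 105), (125, 106), (130, 107), (135, 107), (140, 86), (145, 46), (150, 61), (155, 95), (160, 86), (165, 76), (170, 74), (175, 80), (180, 74), (185, 73), (190, 81), (195, 76), (200, 81), (205, 76), (210, 76), (215, 104), (220, 108), (225, 112), (230, 112), (235, 111)]
scene 41 [(60, 39), (65, 26), (70, 30), (75, 25), (80, 29), (85, 27), (90, 34), (95, 26), (100, 26), (105, 50), (110, 50), (115, 55), (120, 48), (125, 42), (130, 113), (135, 130), (140, 59), (145, 45), (150, 82), (155, 129), (160, 113), (165, 128), (170, 133), (175, 126), (180, 52), (185, 52), (190, 138), (195, 133), (200, 128), (205, 128), (210, 131), (215, 94), (220, 60), (225, 84), (230, 128), (235, 128)]
scene 47 [(60, 129), (65, 32), (70, 19), (75, 19), (80, 27), (85, 30), (90, 27), (95, 27), (100, 54), (105, 68), (110, 68), (115, 77), (120, 89), (125, 129), (130, 125), (135, 128), (140, 80), (145, 35), (150, 93), (155, 108), (160, 104), (165, 104), (170, 115), (175, 108), (180, 107), (185, 107), (190, 116), (195, 108), (200, 107), (205, 109), (210, 116), (215, 109), (220, 121), (225, 129), (230, 129), (235, 127)]
```

{"fn": "servo_tool", "kwargs": {"deltas": [[[-1.3,-0.5,20],[0,0,0]],[[-1.3,-0.5,55],[0,0,0]],[[-1.3,-0.5,90],[0,0,0]],[[-1.3,-0.5,120],[0,0,0]],[[-1.3,-0.5,120],[0,0,0]]]}}

```text
t: 49.67
ee_pos: [448.7, 317.4, 117.8]
orientation: [1.078, -2.941, 0.004]
ft_force: [-0.7, -0.6, -0.0]
width: 57.4
grasp_force: 0.0
```

{"fn": "servo_tool", "kwargs": {"deltas": [[[0,0,15],[0,0,0]],[[0,0,30],[0,0,0]],[[0,0,40],[0,0,0]],[[0,0,43],[0,0,0]],[[0,0,43],[0,0,0]]]}}

```text
t: 50.08
ee_pos: [452.2, 319.7, 80.4]
orientation: [1.084, -2.948, 0.0]
ft_force: [-0.1, 0.3, 0.2]
width: 56.8
grasp_force: 0.0
```

{"fn": "servo_tool", "kwargs": {"deltas": [[[0,0,0],[0,0,0]],[[0,0,0],[0,0,0]],[[0,0,0],[0,0,0]],[[0,0,0],[0,0,0]],[[0,0,0],[0,0,0]]], "grip": 1}}

```text
t: 50.5
ee_pos: [452.4, 319.9, 80.6]
orientation: [-1.085, 2.948, 0.0]
ft_force: [-0.2, 0.6, -0.7]
width: 27.1
grasp_force: 0.0
```

{"fn": "servo_tool", "kwargs": {"deltas": [[[0,0,0],[0,0,0]],[[0,0,0],[0,0,0]],[[0,0,0],[0,0,0]],[[0,0,0],[0,0,0]],[[0,0,0],[0,0,0]]]}}

```text
t: 50.92
ee_pos: [450.3, 321.9, 80.5]
orientation: [1.082, -2.948, -0.006]
ft_force: [-10.6, 13.5, 3.3]
width: 14.0
grasp_force: 30.0
```

```bash
python3 all.py; python3 - <<'E'
from h import *
im2=get_image("scene");P=cloud(im2);p=P[finder.silhouettes("pot",im2)[0]["mask"]];print(np.nanpercentile(p,[2,50,98],axis=0).round())
q=p[(p[:,2]>185)&(p[:,2]<215)];print("bar",rect(q))
print(ctrl.get_obs()["moment"].round(2))
E
```

```text
[450.3 321.9  80.5] toolx yaw -139.67 q [ 0.6   0.53  1.87  0.01  0.74 -1.68]
[[566. 296.  72.]
 [603. 312. 148.]
 [658. 357. 204.]]
bar [602.3 328.9  46.1  23.2  31.6]
[ 2.35  1.8  -0.01]
```

The fingers centred on the bar with about 17 N side load. I shift 3 mm to ease it, then turn clockwise 1.31 rad.

{"fn": "servo_tool", "kwargs": {"deltas": [[[0,2,0],[0,0,0]],[[0,3,0],[0,0,0]],[[0,3,0],[0,0,0]]]}}

```text
t: 51.27
ee_pos: [450.2, 322.1, 80.5]
orientation: [-1.085, 2.948, -0.0]
ft_force: [-2.0, 1.3, 4.6]
width: 14.1
grasp_force: 30.0
```

{"fn": "servo_tool", "kwargs": {"deltas": [[[0,0,0],[0,0,0.05]],[[0,0,0],[0,0,0.13]],[[0,0,0],[0,0,0.22]],[[0,0,0],[0,0,0.31]],[[0,0,0],[0,0,0.4]]]}}

```text
t: 51.68
ee_pos: [450.2, 322.2, 80.5]
orientation: [0.47, -3.106, -0.001]
ft_force: [-3.5, 2.4, 5.5]
width: 13.6
grasp_force: 30.0
```

{"fn": "servo_tool", "kwargs": {"deltas": [[[0,0,0],[0,0,0]]]}}

```text
t: 51.77
ee_pos: [450.1, 322.2, 80.4]
orientation: [0.47, -3.106, -0.001]
ft_force: [-3.4, 0.9, 6.1]
width: 13.8
grasp_force: 30.0
```

{"fn": "servo_tool", "kwargs": {"deltas": [[[0,0,0],[0,0,0.09]],[[0,0,0],[0,0,0.18]],[[0,0,0],[0,0,0.28]],[[0,0,0],[0,0,0.38]],[[0,0,0],[0,0,0.48]]]}}

```text
t: 52.18
ee_pos: [450.2, 322.3, 80.5]
orientation: [-0.281, -3.129, -0.001]
ft_force: [-3.7, 2.6, 5.0]
width: 13.6
grasp_force: 30.0
```

{"fn": "servo_tool", "kwargs": {"deltas": [[[0,0,0],[0,0,0.1]],[[0,0,0],[0,0,0.2]],[[0,0,0],[0,0,0.3]],[[0,0,0],[0,0,0.38]],[[0,0,0],[0,0,0.43]]]}}

```text
t: 52.6
ee_pos: [450.2, 322.4, 80.5]
orientation: [-0.941, -2.997, -0.001]
ft_force: [-2.4, 2.5, 5.1]
width: 14.1
grasp_force: 30.0
```

{"fn": "servo_tool", "kwargs": {"deltas": [[[0,0,0],[0,0,0]],[[0,0,0],[0,0,0]],[[0,0,0],[0,0,0]]]}}

```text
t: 52.85
ee_pos: [450.2, 322.3, 80.5]
orientation: [-0.934, -2.999, -0.001]
ft_force: [-3.8, 1.1, 5.5]
width: 13.6
grasp_force: 30.0
```

{"fn": "servo_tool", "kwargs": {"deltas": [[[0,0,0],[0,0,0]],[[0,0,0],[0,0,0]],[[0,0,0],[0,0,0]],[[0,0,0],[0,0,0]],[[0,0,0],[0,0,0]]], "grip": -0.2}}

```text
t: 53.27
ee_pos: [450.2, 321.8, 80.0]
orientation: [-0.935, -2.999, 0.0]
ft_force: [-0.5, -0.3, 0.3]
width: 43.9
grasp_force: 0.0
```

```bash
python3 all.py
```

```text
[450.2 321.8  80. ] toolx yaw 145.36 q [ 0.6   0.53  1.87 -0.    0.74 -0.37]
```

{"fn": "servo_tool", "kwargs": {"deltas": [[[0,0,-10],[0,0,0]],[[0,0,-30],[0,0,0]],[[0,0,-65],[0,0,0]],[[0,0,-100],[0,0,0]],[[0,0,-135],[0,0,0]]]}}

```text
t: 53.68
ee_pos: [449.9, 321.7, 217.1]
orientation: [-0.935, -2.999, 0.001]
ft_force: [1.1, 0.3, 0.2]
width: 52.6
grasp_force: 0.0
```

{"fn": "servo_tool", "kwargs": {"deltas": [[[0,0,-35],[0,0,0]],[[0,0,-70],[0,0,0]],[[0,0,-100],[0,0,0]],[[0,0,-120],[0,0,0]],[[0,0,-120],[0,0,0]]]}}

```text
t: 54.1
ee_pos: [451.9, 323.2, 341.1]
orientation: [0.934, 2.994, 0.011]
ft_force: [0.5, 0.5, -0.1]
width: 52.7
grasp_force: 0.0
```

```bash
python3 all.py; python3 hk.py end 2>/dev/null; python3 chk.py 'dict(jar1=(451,-281,4),can1=(570,-268,4),can2=(464,-400,4),jar2=(583,-387,4))'; python3 - <<'E'
from h import *
a=[]
for n,(r0,c0) in(("top",(300,120)),("scene",(100,180))):
    im=get_image(n);P=cloud(im);a.append(cv2.resize(im["frame"][r0:r0+80,c0:c0+105],None,fx=3.8,fy=3.8,interpolation=cv2.INTER_CUBIC))
    m=(P[...,2]>88)&(P[...,2]<115)&(P[...,0]>400)&(P[...,0]<500)&(P[...,1]>260)&(P[...,1]<380)
    print(n,"dialbar",m.sum(),rect(P[m]) if m.sum()>10 else "")
    rs=finder.silhouettes("pot",im)
    if rs:
        p=P[rs[0]["mask"]];q=p[(p[:,2]>180)&(p[:,2]<215)]
        if len(q)>5: print("potbar",rect(q),q.max(0).round())
cv2.imwrite("pics/dialend.png",np.hstack(a))
E
```

```text
[451.9 323.2 341.1] toolx yaw 145.36 q [ 0.6   0.2   1.67  0.    1.27 -0.37]
scene 0.9 756 c [428.1 -13.1] ang 91.05 ends [429.7 -97.6] [426.1  96.3] mid-offsets [ 0.3  0.3 -0.  -1.8  0.1  1.   0.7  0.4]
top 0.72 667 c [426.7  -7.5] ang 91.09 ends [428.4 -95.9] [424.7  96.8] mid-offsets [-0.1 -0.2  0.2  0.3  0.1 -0.2 -0.3 -0.5]
scene jar1 [ 451.  -283.4   52.5   52.7   77.  1000. ]
scene can1 [ 553.3 -329.9   58.7   71.9   74.9 1334. ]
scene can2 [ 463.5 -391.    53.3   33.7   64.9  718. ]
scene jar2 [ 574.3 -373.    68.1   86.4   69.3 1764. ]
top jar1 [ 450.7 -281.8   53.    53.3   78.7  524. ]
top can1 [ 552.1 -326.5   59.2   69.4   76.4  646. ]
top can2 [ 462.4 -400.1   54.9   54.2   66.5  542. ]
top jar2 [ 576.7 -372.1   62.9   86.    71.6  660. ]
[449.5 321.5 333.5]
top dialbar 176 [451.7 320.4  14.5  49.   57.5]
potbar [601.5 331.4  46.4  20.5  28.2] [625. 347. 210.]
scene dialbar 182 [452.8 318.5  17.   49.5  54. ]
potbar [601.7 328.4  45.   20.8  28.4] [624. 344. 208.]
```

View pics/dialend.png

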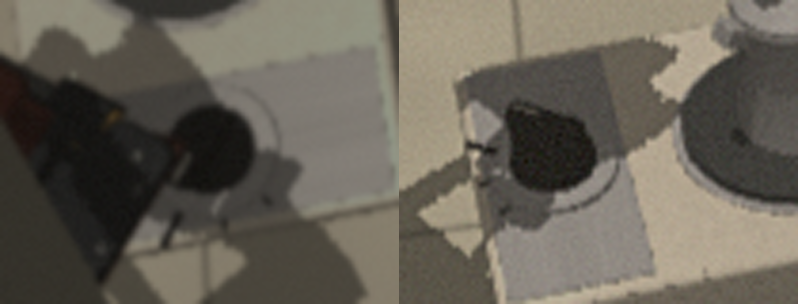

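View pics/end_scene.png

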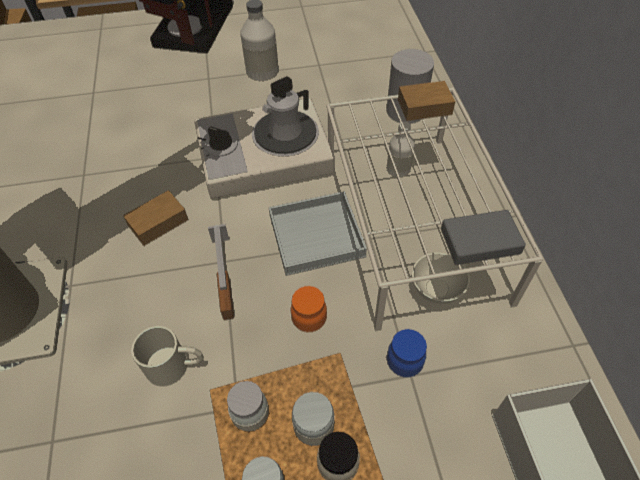

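Final check:
- **Pot:** stands on the disc, scene (285,115).
- **Dial:** the bar lies at about 146°, on the long mark (145°).
- **Hook:** lies flat, scene (222,270).
- **can1:** it was knocked along the mat to about (552,-322), but it is upright and well inside the mat.

Handing in.

```bash
python3 -c "
from h import *
print(close_job())"
```

```text
the job is handed in; nothing more can be done
None
```

I handed the job in and got no verdict back; the last camera check at about 54 s showed all four jars and cans upright on the mat, the tray out, the hook flat on the counter, the pot centred on the disc and the dial on the long mark. can1 was knocked about 55 mm across the mat but was still standing on it.

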